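Ready the maize photo bench

TASK

Get the maize bench ready for photographs: lay one scale bar along the green-lined front edge of each mounted ear (there are one or two), standing on its flange on the table, centred on the plate, with the flat back of its web flush against the plate's edge, and hang every scale bar left over on the stand's peg by its hole, hanging still. Free the lamp's clamp knob before moving the lamp, slide the lamp up to the green stop and clamp it tight there. Leave the seed dish beside the lamp rail where it is; a mounted ear may get knocked while you work, so make sure every bar is still flush at the end.

Things in the scene. Friction and masses are not known exactly. Their poses are not given: they have to be found in the camera images.
- bar_a: L-section scale bar, 160 long, 50 tall, 220 g. Origin: underside, mid-length, web mid-thickness. x along the bar to the end with the hole, z up, y to the web's flat back. Web: 8 thick (y -4 to +4), to z = 50; the flat back at y = +4 is the measuring face. Flange (foot): y -26 to +4, z 0 to 6, black ticks. Square 24 mm hole through the web (along y) at x = 61, z = 31
- bar_a_hole (a point): centre of that bar's square 24 mm hanging hole; axes as the bar's
- bar_b: L-section scale bar, 160 long, 50 tall, 220 g. Origin: underside, mid-length, web mid-thickness. x along the bar to the end with the hole, z up, y to the web's flat back. Web: 8 thick (y -4 to +4), to z = 50; the flat back at y = +4 is the measuring face. Flange (foot): y -26 to +4, z 0 to 6, black ticks. Square 24 mm hole through the web (along y) at x = 61, z = 31
- bar_b_hole (a point): centre of that bar's square 24 mm hanging hole; axes as the bar's
- bar_c: L-section scale bar, 160 long, 50 tall, 220 g. Origin: underside, mid-length, web mid-thickness. x along the bar to the end with the hole, z up, y to the web's flat back. Web: 8 thick (y -4 to +4), to z = 50; the flat back at y = +4 is the measuring face. Flange (foot): y -26 to +4, z 0 to 6, black ticks. Square 24 mm hole through the web (along y) at x = 61, z = 31
- bar_c_hole (a point): centre of that bar's square 24 mm hanging hole; axes as the bar's
- mount_1: mounted ear: white steel plate 100 (x) by 150 (y) by 14 thick, 1.5 kg, loose, with a yellow ear (42 thick, 125 long, along y at x = 18, top at z = 59) fixed on it. Origin: underside centre. Its front edge is the 150 mm edge at x = -50, with a green line on the top face just inside it; faces roughly to the robot. May be absent (None)
- mount_2: mounted ear: white steel plate 100 (x) by 150 (y) by 14 thick, 1.5 kg, loose, with a dark red ear (42 thick, 125 long, along y at x = 18, top at z = 59) fixed on it. Origin: underside centre. Its front edge is the 150 mm edge at x = -50, with a green line on the top face just inside it; faces roughly to the robot. May be absent (None)
- carriage (a joint): lamp carriage sliding along its rail on the table: 0 to 0.17 m; 0.17 = against the green stop block. Block 60 by 80 by 28 with the red clamp knob on top and an LED bar lamp (130 mm wide, top about 120 mm above the table) 100 mm behind the knob (away from the robot)
- lamp_rail: fixed rail of the lamp carriage, 50 (x) by 300 (y); origin: underside centre. The carriage slides along its +y axis to the green stop block (45 tall) at the +y end; the knob axis lies at rail x = -6 mm, y = -85 mm + carriage value
- clamp (a joint): clamp knob on the lamp carriage: 0 = clamped tight, 1.4 rad = free; grows anticlockwise seen from above. The knob moves with the carriage
- clamp_grip (a point): grip point of the clamp knob, on its vertical axis, 15 mm below its top (top about 96 mm above the table). The grip is a red bar 14 thick (point x), 60 long (point y, along the rail when clamped), 40 tall; turns with the knob
- carriage_top (a point): point on the carriage's top face on the knob axis; moves with the carriage, does not turn
- stand: fixed hanging stand: base 100 by 100 by 12, post 24 by 24, 240 tall at its centre; origin: underside centre. One round steel peg, 8 mm thick, sticks out of the post along the stand's -x (roughly to the robot), from (-12, 0, 205) to (-118, 0, 212) mm, ending in a red ball 12 mm thick at (-120, 0, 213)
- peg_mid (a point): point on the peg's axis at stand (-65, 0, 208.5) mm; axes as the stand's
- dish_1: bystander: clear seed dish between the lamp rail and the bars' side of the table, 90 mm across, 14 tall; origin: underside centre
Mind the look-alikes: they are no part of the job. What is shaped like the bar_b but purple is not meant.

How it is judged:
On the way, in this order (a step that is already met when the one before it is completed fails the run):
1. the clamp knob is freed before the lamp carriage is moved (value of joint clamp above 1 rad and distance of carriage_top from where it was at the start of the episode below 0.015 m), for 0.1 s.
2. with the clamp free, the carriage is slid up to the green stop (value of joint clamp above 0.8 rad and value of joint carriage above 0.155 m), for 0.1 s.
3. the carriage is clamped at the green stop (value of joint clamp below 0.2 rad and value of joint carriage above 0.155 m), for 0.2 s.
At the end, for the whole second after the job is handed in: Each mounted ear present has a bar on its flange along its front edge: back within 4 mm, parallel within 0.03 rad, centred within 15 mm. Every other bar hangs by its hole on the peg, hole end up within 0.6 rad. Bars at rest. Carriage within 15 mm of the green stop, clamp below 0.2 rad (all of step 3 and ((x of bar_a in the frame of mount_1 between -0.058 and -0.05 m and y of bar_a in the frame of mount_1 between -0.015 and 0.015 m and z of bar_a in the frame of mount_1 between -0.005 and 0.005 m and angle between the x axis of bar_a and the y axis of mount_1, either way round below 0.03 rad and angle between the z axis of bar_a and the z axis of mount_1, either way round below 0.05 rad) or (x of bar_b in the frame of mount_1 between -0.058 and -0.05 m and y of bar_b in the frame of mount_1 between -0.015 and 0.015 m and z of bar_b in the frame of mount_1 between -0.005 and 0.005 m and angle between the x axis of bar_b and the y axis of mount_1, either way round below 0.03 rad and angle between the z axis of bar_b and the z axis of mount_1, either way round below 0.05 rad) or (x of bar_c in the frame of mount_1 between -0.058 and -0.05 m and y of bar_c in the frame of mount_1 between -0.015 and 0.015 m and z of bar_c in the frame of mount_1 between -0.005 and 0.005 m and angle between the x axis of bar_c and the y axis of mount_1, either way round below 0.03 rad and angle between the z axis of bar_c and the z axis of mount_1, either way round below 0.05 rad)) and ((x of bar_a in the frame of mount_2 between -0.058 and -0.05 m and y of bar_a in the frame of mount_2 between -0.015 and 0.015 m and z of bar_a in the frame of mount_2 between -0.005 and 0.005 m and angle between the x axis of bar_a and the y axis of mount_2, either way round below 0.03 rad and angle between the z axis of bar_a and the z axis of mount_2, either way round below 0.05 rad) or (x of bar_b in the frame of mount_2 between -0.058 and -0.05 m and y of bar_b in the frame of mount_2 between -0.015 and 0.015 m and z of bar_b in the frame of mount_2 between -0.005 and 0.005 m and angle between the x axis of bar_b and the y axis of mount_2, either way round below 0.03 rad and angle between the z axis of bar_b and the z axis of mount_2, either way round below 0.05 rad) or (x of bar_c in the frame of mount_2 between -0.058 and -0.05 m and y of bar_c in the frame of mount_2 between -0.015 and 0.015 m and z of bar_c in the frame of mount_2 between -0.005 and 0.005 m and angle between the x axis of bar_c and the y axis of mount_2, either way round below 0.03 rad and angle between the z axis of bar_c and the z axis of mount_2, either way round below 0.05 rad)) and ((x of bar_a in the frame of mount_1 between -0.058 and -0.05 m and y of bar_a in the frame of mount_1 between -0.015 and 0.015 m and z of bar_a in the frame of mount_1 between -0.005 and 0.005 m and angle between the x axis of bar_a and the y axis of mount_1, either way round below 0.03 rad and angle between the z axis of bar_a and the z axis of mount_1, either way round below 0.05 rad) or (x of bar_a in the frame of mount_2 between -0.058 and -0.05 m and y of bar_a in the frame of mount_2 between -0.015 and 0.015 m and z of bar_a in the frame of mount_2 between -0.005 and 0.005 m and angle between the x axis of bar_a and the y axis of mount_2, either way round below 0.03 rad and angle between the z axis of bar_a and the z axis of mount_2, either way round below 0.05 rad) or (x of bar_a_hole in the frame of peg_mid between -0.055 and 0.055 m and y of bar_a_hole in the frame of peg_mid between -0.025 and 0.025 m and z of bar_a_hole in the frame of peg_mid between -0.035 and 0.015 m and angle between bar_a's own x axis and vertical below 0.6 rad)) and ((x of bar_b in the frame of mount_1 between -0.058 and -0.05 m and y of bar_b in the frame of mount_1 between -0.015 and 0.015 m and z of bar_b in the frame of mount_1 between -0.005 and 0.005 m and angle between the x axis of bar_b and the y axis of mount_1, either way round below 0.03 rad and angle between the z axis of bar_b and the z axis of mount_1, either way round below 0.05 rad) or (x of bar_b in the frame of mount_2 between -0.058 and -0.05 m and y of bar_b in the frame of mount_2 between -0.015 and 0.015 m and z of bar_b in the frame of mount_2 between -0.005 and 0.005 m and angle between the x axis of bar_b and the y axis of mount_2, either way round below 0.03 rad and angle between the z axis of bar_b and the z axis of mount_2, either way round below 0.05 rad) or (x of bar_b_hole in the frame of peg_mid between -0.055 and 0.055 m and y of bar_b_hole in the frame of peg_mid between -0.025 and 0.025 m and z of bar_b_hole in the frame of peg_mid between -0.035 and 0.015 m and angle between bar_b's own x axis and vertical below 0.6 rad)) and ((x of bar_c in the frame of mount_1 between -0.058 and -0.05 m and y of bar_c in the frame of mount_1 between -0.015 and 0.015 m and z of bar_c in the frame of mount_1 between -0.005 and 0.005 m and angle between the x axis of bar_c and the y axis of mount_1, either way round below 0.03 rad and angle between the z axis of bar_c and the z axis of mount_1, either way round below 0.05 rad) or (x of bar_c in the frame of mount_2 between -0.058 and -0.05 m and y of bar_c in the frame of mount_2 between -0.015 and 0.015 m and z of bar_c in the frame of mount_2 between -0.005 and 0.005 m and angle between the x axis of bar_c and the y axis of mount_2, either way round below 0.03 rad and angle between the z axis of bar_c and the z axis of mount_2, either way round below 0.05 rad) or (x of bar_c_hole in the frame of peg_mid between -0.055 and 0.055 m and y of bar_c_hole in the frame of peg_mid between -0.025 and 0.025 m and z of bar_c_hole in the frame of peg_mid between -0.035 and 0.015 m and angle between bar_c's own x axis and vertical below 0.6 rad)) and linear speed of each of bar_a, bar_b, bar_c below 0.03 m/s); the robot touches nothing.
It fails at once if the seed dish beside the lamp rail is pushed more than 30 mm (distance of dish_1 from where it was at the start of the episode above 0.03 m).
Of mount_1, mount_2 only 1 to 2 are there at a start; the rules pass over those that are not, and their reading is None.
At some moment in a run one of mount_1, mount_2 may be knocked a few centimetres aside while the robot is not near it.
It also fails if it takes over 192 s, if anything falls off the work surface, if the arm or the gripper's body presses on something with over 40 N, if the wrist force passes 120 N, or if a joint passes its speed limit or range.

ROBOT

A 6-joint arm with a two-finger parallel gripper is mounted at the origin on the work surface. World frame = base frame: x ahead of the robot, y to its left, z up, the work surface at z = 0. Lengths are in m, angles in rad, forces in N, time in s.
With the tool pointing down it reaches from about 0.35 to 0.775 m from the base axis. Payload 7.3 kg.
Tool frame: the origin (TCP) lies at the very end of the fingers, on their centre line; the grasp point (between the pads) lies 19 mm behind it; z points along the fingers, y is the line along which they close (so a half turn about z gives the same grasp; the last joint's range is limited). The gripper opens to 92 mm and grips with 3 to 60 N. Pads are 19 mm wide; open, the fingers measure 130 mm over their backs; the gripper's body (75 mm by 190 mm) begins 47 mm behind the grasp point.
Start: joints at [-1.256, 0.342, 1.524, -0, 1.275, -0.146], TCP at [0.233, -0.47, 0.227] pointing down, gripper open.
Joint ranges: [-2.53, 2.53], [-0.77, 2.02], [0.04, 2.7], [-1, 4.14], [0.28, 2.66], [-3.11, 3.11]. Speed limits (rad/s): [2.57, 2.57, 3.14, 3.14, 3.14, 3.14].

INTERFACE

Orientations are given as [roll, pitch, yaw] about the fixed x, y, z axes, in that order (R = Rz(yaw) Ry(pitch) Rx(roll)).
In Python, from cell import telemetry, eyes, job gives the robot as it stands.
- The arm moves only by the tool apply_moves, never from a script. Its arguments are lists of equal length, an entry for each row: "delta_pos": the shift along the world's x, y, z each as a share of 0.4 m, from -1 to 1, a list of three; "dr": the turn, a rotation vector about the world's x, y, z each as a share of 0.5 rad, from -1 to 1, a list of three; "jaw": the opening, from 0 (shut) to 1 (fully open). A call has 1 to 8 rows; each row is the pose to reach, as a shift and turn from the pose commanded when the call began; what a row does not reach only later rows make up. A row lasts 1/12 s, in which the tool goes at most 41.7 mm and 7.16 degrees, less where a joint would pass 70% of its speed; a pose out of reach is approached as far as the arm can. A call with a number of a shift or a turn outside -1 to 1 is refused whole. A call with a gripper value outside its range is refused whole. The fingers move at their own pace and stop on an object; "force" is the grip in N (left out, the last holds). Time passes only in rows, so rows that repeat a pose let the fingers close. It gives the time, the measured TCP pose, the force, the opening and the grip force at its end, in the units of the state.
- telemetry.observe(): the state, without advancing time (a new reading comes with each control period).
- eyes.read_camera(name): name is "side" or "top" or "wrist"; returns the picture (480x640x3 uint8, red, green, blue); there is no depth.
- eyes.camera_model(name): a dict with "vertical_fov" (degrees; the focal length in pixels is half the picture's height over the tangent of half this angle, whatever the lens; pixels are square), "cx", "cy" (the principal point, pixels), "rvec" (rotation vector, rad) and "tvec" (3), from world to camera coordinates, as OpenCV has them; the wrist camera has in their place "hand_eye" (4x4, takes a point from camera to tool coordinates, whose origin is the TCP and whose axes are the flange's). Camera axes: x right, y down, z forward; pixel columns grow to the right and rows downward; lengths in m; the calibration is good to about 2 mm. A picture is of the moment at which its call begins: read the wrist's pose just before it. camera_model takes no time and is no camera call.
- job.hand_in(): hands the job in; it is judged then, once.
The state is a dict: "time": time; "qpos": joint angles; "qvel": joint speeds; "joint_efforts": joint torques, N m; "tool_pos": TCP position; "tool_rot": TCP orientation; "contact_force": force on the tool from outside, world axes, zero at the start; "torque": the same for the moment, N m; "opening": finger opening in m; "grip_force": force on a finger pad.
Only numpy, scipy, OpenCV 4.12 (cv2) and the standard library are available. Lean on these libraries where they do the work, as an engineer would, in place of code of your own. Each camera call takes 0.05 s, during which the arm holds its last target. There are 200 camera calls.

## Working session

There is one attempt and no reset: what is moved stays moved. The work goes in short steps, Python scripts to look and compute and a tool call to move; the robot and the scene stay as the last step left them, time stands still between calls to the robot, and variables do not carry over. Pictures are saved under pics/ and viewed, at most 14 in all, crops included, and the job is handed in when it is done.

Besides the shell and the picture viewer there is one more tool, called after "Emit:" as a command line: name --argument value ..., lists and objects as JSON in quotes. apply_moves: Moves the arm, as the interface text tells. Its arguments: {"type":"object","properties":{"delta_pos":{"type":"array"},"dr":{"type":"array"},"jaw":{"type":"array"},"force":{"type":"number"}},"required":["delta_pos","dr","jaw"]}

```bash
mkdir -p pics; ls
cat > h.py <<'E'
import numpy as np,cv2
from cell import telemetry,eyes,job
def K(m,h=480):
    f=h/2/np.tan(np.radians(m['vertical_fov'])/2); return np.array([[f,0,m['cx']],[0,f,m['cy']],[0,0,1]])
def grab(name):
    m=eyes.camera_model(name); s=telemetry.observe(); im=eyes.read_camera(name)
    if 'hand_eye' in m:
        from scipy.spatial.transform import Rotation as R
        T=np.eye(4);T[:3,:3]=R.from_euler('xyz',s['tool_rot']).as_matrix();T[:3,3]=s['tool_pos']
        W=T@np.array(m['hand_eye']);Rc=W[:3,:3];c=W[:3,3]
    else:
        Rw=cv2.Rodrigues(np.array(m['rvec'],float))[0];Rc=Rw.T;c=-Rc@np.array(m['tvec'],float).ravel()
    return im,(K(m),Rc,c)
def ray(cam,p):
    k,R,c=cam; d=R@np.linalg.solve(k,np.array([p[0],p[1],1.])); return c,d/np.linalg.norm(d)
def onz(cam,p,z):
    c,d=ray(cam,p); return c+d*(z-c[2])/d[2]
def proj(cam,X):
    k,R,c=cam; q=k@(R.T@(np.array(X)-c)); return q[:2]/q[2]
def tri(c1,p1,c2,p2):
    a,d=ray(c1,p1);b,e=ray(c2,p2); A=np.stack([d,-e],1); t=np.linalg.lstsq(A,b-a,rcond=None)[0]
    P=a+d*t[0];Q=b+e*t[1]; return (P+Q)/2,np.linalg.norm(P-Q)
def save(n,im): cv2.imwrite('pics/'+n,im[:,:,::-1])
E
python3 - <<'E'
from h import *
for n in ['side','top','wrist']:
    im,cam=grab(n); save(n+'0.png',im); print(n,cam[2].round(3),cam[1][:,2].round(3),cam[0][0,0]); np.save(n+'0.npy',im)
s=telemetry.observe();print(s)
print(eyes.camera_model('wrist'))
E
```

```text
pics
side [ 0.397 -1.144  1.151] [ 0.045  0.748 -0.662] 624.0818222421506
top [ 0.287 -0.005  1.433] [ 0.152 -0.016 -0.988] 513.7282941928462
wrist [ 0.294 -0.441  0.384] [-0.221 -0.109 -0.969] 347.3173890384389
{'time': 0.15, 'qpos': array([-1.25597957e+00,  3.42572505e-01,  1.52479480e+00, -2.46077280e-05,
        1.27540666e+00, -1.45978626e-01]), 'qvel': array([-3.95941308e-04,  2.32934338e-04, -8.32217155e-04, -1.39176763e-04,
       -1.57279245e-03,  4.66586043e-06]), 'joint_efforts': array([ 9.70843321e-04, -4.31468153e+01, -2.44354570e+01,  7.16228248e-02,
        5.37908671e-02, -7.81735457e-05]), 'tool_pos': array([ 0.23337381, -0.46993493,  0.22620049]), 'tool_rot': array([-3.14042048e+00, -1.48552176e-04,  4.60802474e-01]), 'contact_force': array([ 0.01541773, -1.37656809,  0.4877464 ]), 'torque': array([-0.0044102 , -0.02649595,  0.05160893]), 'grip_force': 0.0, 'opening': 0.09192216594740596}
{'vertical_fov': 69.28976881919091, 'cx': 313.47691428188807, 'cy': 239.18757016519223, 'hand_eye': array([[ 6.43146340e-04, -9.69156363e-01, -2.46445797e-01,
         6.65921806e-02],
       [ 9.99999507e-01,  4.37003534e-04,  8.91154449e-04,
         1.08670070e-03],
       [-7.55970321e-04, -2.46446248e-01,  9.69156167e-01,
        -1.57390289e-01],
       [ 0.00000000e+00,  0.00000000e+00,  0.00000000e+00,
         1.00000000e+00]])}
```

View pics/top0.png

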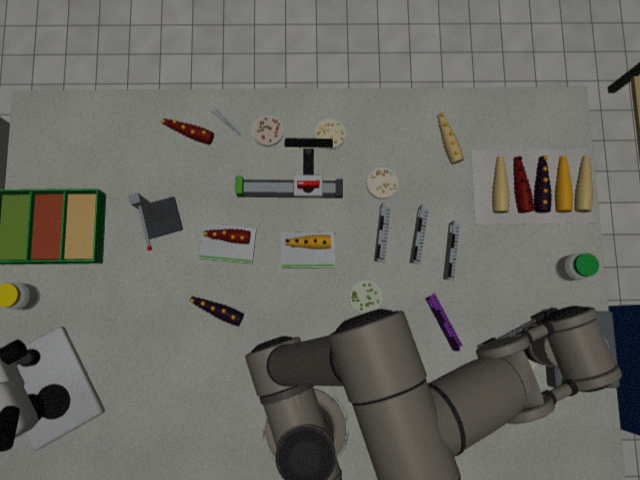

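View pics/side0.png

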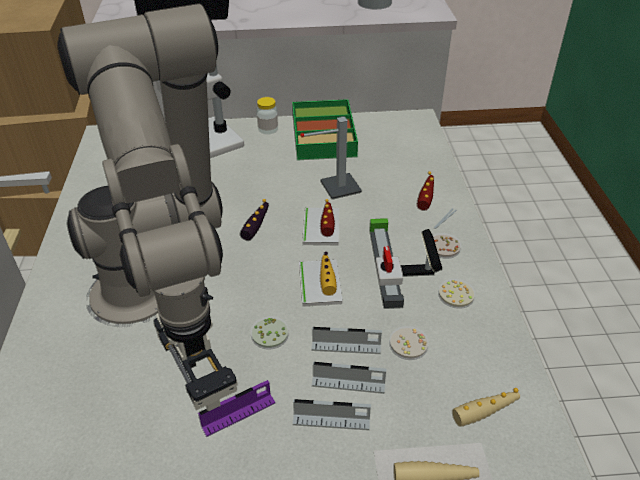

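Top: the mounted ears are red at px (228,244) and yellow (307,250). Three grey bars are at (383,232), (420,234) and (453,250); the purple look-alike is at (445,322). The knob is at (308,184), the green stop (239,186), the rail (290,187), the stand post base (160,217) with its red ball at (150,248), and dish_1 at (382,183). The dish at (366,296) and the loose ears are bystanders. Next, one close crop and the measurements.

Run:
```python
from h import *
t=np.load('top0.npy')
save('crop1.png',cv2.resize(t[125:285,120:480],(792,352),interpolation=cv2.INTER_CUBIC))
s=np.load('side0.npy')
save('crop2.png',cv2.resize(s[110:440,230:470],(436,600),interpolation=cv2.INTER_CUBIC))
```

```text
(no output)
```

View pics/crop1.png

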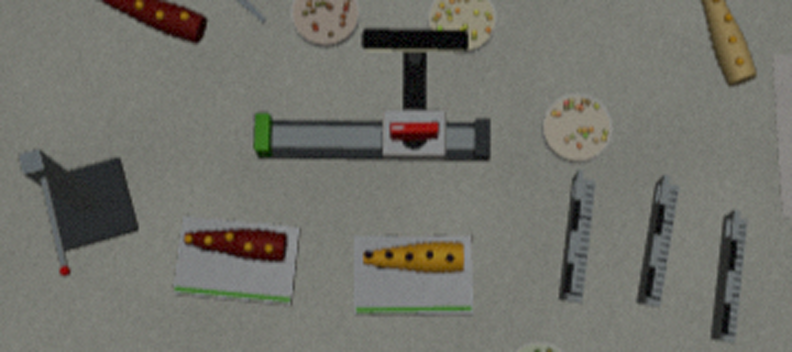

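View pics/crop2.png

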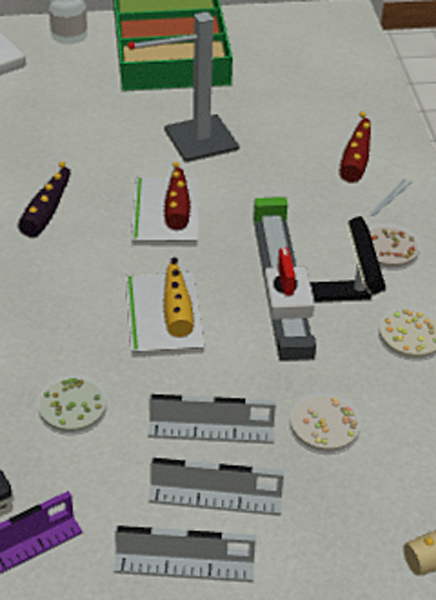

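Crops confirm the choice: three grey bars with the flange towards -y and the hole at the far (+x) end. Both mounts have their green line on the robot side. Now numbers from colour masks in both views.

```bash
cat >> h.py <<'E'
def hsv(im): return cv2.cvtColor(im,cv2.COLOR_RGB2HSV)
def blobs(mask,amin=5):
    n,l,st,ce=cv2.connectedComponentsWithStats(mask.astype(np.uint8)); return [(ce[i].round(1),st[i],l==i) for i in range(1,n) if st[i][4]>=amin]
E
python3 - <<'E'
from h import *
import h
cams={}
for n in ['top','side']:
    m=eyes.camera_model(n);Rw=cv2.Rodrigues(np.array(m['rvec'],float))[0];cams[n]=(h.K(m),Rw.T,-Rw.T@np.array(m['tvec'],float).ravel())
    im=np.load(n+'0.npy');H=hsv(im).astype(int)
    red=((H[...,0]<8)|(H[...,0]>172))&(H[...,1]>170)&(H[...,2]>110)
    gr=(H[...,0]>45)&(H[...,0]<75)&(H[...,1]>120)
    for nm,mk in(('red',red),('green',gr)):
        for c,s,_ in blobs(mk,6): print(n,nm,c,s[:5])
T,S=cams['top'],cams['side']
print('ball',tri(T,(149.5,248.2),S,(302,134.8)))
g=lambda x,y:(x/2.2+120,y/2.2+125); q=lambda x,y:(x/1.817+230,y/1.818+110)
print('post top',tri(T,g(33,160),S,q(204,19)))
for k,(x,y,z) in {'knobL':(390,130,.096),'knobR':(438,130,.096),'stopc':(262,117,.045),'m1lineL':(176,291,.014),'m1R':(291,302,.014),'m1bL':(184,220,.014),'m1bR':(299,229,.014),'m2L':(356,310,.014),'m2R':(471,310,.014),'m2bL':(356,237,.014),'m2bR':(472,236,.014),
 'b1n':(567,299,.05),'b1f':(581,173,.05),'b2n':(643,301,.05),'b2f':(662,178,.05),'b3n':(716,337,.05),'b3f':(731,212,.05),'dish':(577,128,.014),'railL':(272,124,.02),'railLb':(272,156,.02),'railR':(474,122,.02),'railRb':(474,156,.02)}.items():
    print(k,onz(T,g(x,y),z).round(4))
for i,(n,f) in enumerate([((150,398),(274,406)),((152,461),(284,477)),((118,529),(256,538))]): print('bar side',onz(S,q(*n),.05).round(3),onz(S,q(*f),.05).round(3))
E
```

```text
top red [310.7 182.5] [302 181  17   4  62]
top red [148.8 247.2] [148 246   3   3   6]
top green [239.2 186. ] [236 177   8  19 134]
top green [ 61.3 224.5] [   0  189  106   75 1987]
top green [586.  264.4] [574 254  25  22 436]
top green [225.  258.3] [200 256  51   6  51]
top green [307.1 265. ] [283 265  51   2  53]
top green [ 12.7 358.6] [ 11 357   4   4   7]
top green [ 12.  433.3] [ 11 431   3   5   7]
side red [313.4 121.1] [311 121   6   2   7]
side red [297.3 126.5] [297 124   2   6   6]
side red [302.  134.3] [301 133   3   3   7]
side red [387.7 255.4] [384 247   8  16  70]
side green [583.3   2.6] [577   0  13   7  25]
side green [608.4   3.9] [605   0   8   9  32]
side green [615.4   3. ] [613   0   8   8  16]
side green [627.2   4.3] [624   0   8   9  30]
side green [6.327e+02 5.000e-01] [631   0   4   2   6]
side green [619.9  13.3] [609   3  21  17  90]
side green [637.   3.] [636   2   4   3   6]
side green [583.6   9.1] [581   5   7   9  19]
side green [575.1   9.3] [572   7   7   5  13]
side green [597.6  11.3] [593   7  10  10  29]
side green [635.6  10. ] [632
[... 8487 characters left out ...]
]
m1R [0.4477 0.14   0.014 ]
m1bL [0.5542 0.2764 0.014 ]
m1bR [0.541  0.1302 0.014 ]
m2L [0.4366 0.0582 0.014 ]
m2R [ 0.4349 -0.0868  0.014 ]
m2bL [0.5299 0.0578 0.014 ]
m2bR [ 0.5296 -0.0899  0.014 ]
b1n [ 0.4434 -0.2034  0.05  ]
b1f [ 0.6021 -0.2262  0.05  ]
b2n [ 0.4398 -0.2972  0.05  ]
b2f [ 0.5947 -0.3278  0.05  ]
b3n [ 0.3943 -0.3853  0.05  ]
b3f [ 0.5504 -0.4123  0.05  ]
dish [ 0.67   -0.2288  0.014 ]
railL [0.6774 0.1648 0.02  ]
railLb [0.6352 0.1645 0.02  ]
railR [ 0.6776 -0.0951  0.02  ]
railRb [ 0.6326 -0.0942  0.02  ]
bar side [ 0.447 -0.207  0.05 ] [ 0.601 -0.233  0.05 ]
bar side [ 0.443 -0.305  0.05 ] [ 0.596 -0.341  0.05 ]
bar side [ 0.397 -0.397  0.05 ] [ 0.552 -0.421  0.05 ]
```

Emit:
apply_moves --delta_pos '[[0.31,0.38,0.05],[0.31,0.38,0.05],[0.31,0.38,0.05],[0.31,0.38,0.05],[0.31,0.38,0.05],[0.31,0.38,0.05]]' --dr '[[0,0,0.74],[0,0,0.74],[0,0,0.74],[0,0,0.74],[0,0,0.74],[0,0,0.74]]' --jaw '[1,1,1,1,1,1]'

```text
time: 0.65
tool_pos: [0.3602, -0.3142, 0.2474]
tool_rot: [3.141, -0.002, 0.836]
contact_force: [0.1, 1.1, -0.4]
opening: 0.0917
grip_force: 0.0
```

Emit:
apply_moves --delta_pos '[[0.31,0.38,0],[0.31,0.38,0],[0.31,0.38,0],[0.31,0.38,0],[0.31,0.38,0],[0.31,0.38,0]]' --dr '[[0,0,0.74],[0,0,0.74],[0,0,0.74],[0,0,0.74],[0,0,0.74],[0,0,0.74]]' --jaw '[1,1,1,1,1,1]'

```text
time: 1.15
tool_pos: [0.4839, -0.1624, 0.2463]
tool_rot: [3.141, -0.002, 1.205]
contact_force: [-0.5, -0.1, 0.4]
opening: 0.0917
grip_force: 0.0
```

Emit:
apply_moves --delta_pos '[[0.31,0.38,0],[0.31,0.38,0],[0.31,0.38,0],[0.31,0.38,0],[0.31,0.38,0],[0.31,0.38,0],[0.31,0.38,0]]' --dr '[[0,0,0.74],[0,0,0.74],[0,0,0.74],[0,0,0.74],[0,0,0.74],[0,0,0.74],[0,0,0.74]]' --jaw '[1,1,1,1,1,1,1]'

```text
time: 1.73
tool_pos: [0.6057, -0.0137, 0.2457]
tool_rot: [-3.14, 0.0, 1.573]
contact_force: [-0.8, -0.6, 0.4]
opening: 0.0919
grip_force: 0.0
```

```bash
cat >> h.py <<'E'
def redmask(im):
    H=hsv(im).astype(int); return ((H[...,0]<8)|(H[...,0]>172))&(H[...,1]>170)&(H[...,2]>90)
E
python3 - <<'E'
from h import *
im,cam=grab('wrist'); save('w1.png',im)
t,tc=grab('top'); s,sc=grab('side')
st=telemetry.observe();print(st['time'],st['tool_pos'],st['tool_rot'])
for c,b,m in blobs(redmask(im),100):
    p=np.argwhere(m)[:,::-1].astype(np.float32);r=cv2.minAreaRect(p);print(c,b,r,[onz(cam,q,.096).round(4) for q in cv2.boxPoints(r)])
for n,i in(('t',t),('s',s)):
    for c,b,_ in blobs(redmask(i),20): print(n,c,b)
E
```

```text
1.8833 [ 0.60483601 -0.01564583  0.24656651] [-3.14084518e+00  4.10648919e-04  1.56935192e+00]
[215.7  19.8] [203   0  25  42 806] ((215.0, 20.5), (41.0, 24.0), 90.0) [array([0.5205, 0.1645, 0.096 ]), array([0.5391, 0.1645, 0.096 ]), array([0.5374, 0.1359, 0.096 ]), array([0.5183, 0.1358, 0.096 ])]
[362.8 227. ] [356 194  15  64 820] ((363.0, 225.5), (63.0, 14.0), 90.0) [array([0.6442, 0.0145, 0.096 ]), array([0.6566, 0.0145, 0.096 ]), array([ 0.6591, -0.0437,  0.096 ]), array([ 0.6461, -0.0437,  0.096 ])]
t [ 46.4 220.9] [ 32 195  30  57 629]
t [ 52.7 253.9] [ 48 247  11  12  47]
t [ 40.5 254.7] [ 31 250  17   9  51]
s [426.9 191.9] [420 179  13  23 119]
s [328.3 218.5] [324 205   9  23 105]
s [388.2 258.5] [384 247   8  24 109]
```

View pics/w1.png

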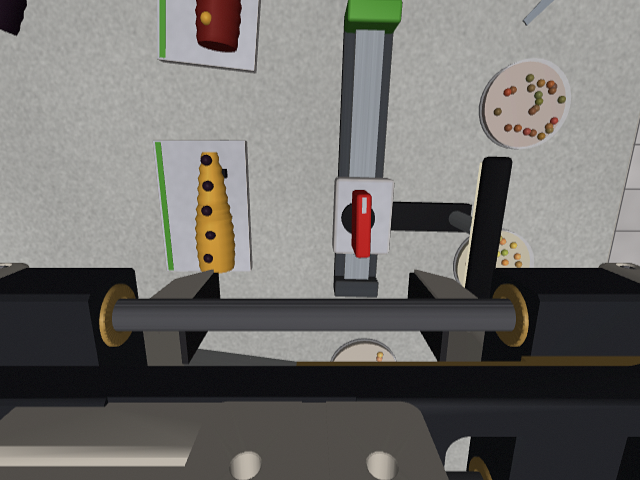

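The picture shows the red knob bar at px (363,226) on the white block, centre about (0.650, -0.016), length measuring 58 mm at z = 0.096, which agrees with the text. The stop is at (373,12) and the rail is along y. Going down on it.

Emit:
apply_moves --delta_pos '[[0.113,-0.005,0],[0.113,-0.005,0],[0.113,-0.005,-0.1],[0.113,-0.005,-0.2],[0.113,-0.005,-0.3],[0.113,-0.005,-0.4],[0.113,-0.005,-0.45],[0.113,-0.005,-0.45]]' --dr '[[0,0,0],[0,0,0],[0,0,0],[0,0,0],[0,0,0],[0,0,0],[0,0,0],[0,0,0]]' --jaw '[0.6,0.6,0.6,0.6,0.6,0.6,0.6,0.6]' --force 30

```text
time: 2.55
tool_pos: [0.647, -0.0174, 0.0615]
tool_rot: [-3.132, -0.001, 1.569]
contact_force: [-0.3, 0.4, 0.8]
opening: 0.0555
grip_force: 0.0
```

Emit:
apply_moves --delta_pos '[[0,0,0],[0,0,0],[0,0,0],[0,0,0],[0,0,0],[0,0,0],[0,0,0],[0,0,0]]' --dr '[[0,0,0],[0,0,0],[0,0,0],[0,0,0],[0,0,0],[0,0,0],[0,0,0],[0,0,0]]' --jaw '[0,0,0,0,0,0,0,0]'

```text
time: 3.22
tool_pos: [0.6507, -0.0163, 0.0674]
tool_rot: [3.141, 0.0, 1.571]
contact_force: [-1.4, -0.2, 4.9]
opening: 0.0136
grip_force: 29.9
```

Emit:
apply_moves --delta_pos '[[0,0,0],[0,0,0],[0,0,0],[0,0,0],[0,0,0],[0,0,0]]' --dr '[[0,0,0.2],[0,0,0.4],[0,0,0.6],[0,0,0.8],[0,0,0.93],[0,0,0.93]]' --jaw '[0,0,0,0,0,0]'

```text
time: 3.72
tool_pos: [0.6514, -0.016, 0.0674]
tool_rot: [3.14, 0.001, 2.038]
contact_force: [0.6, 1.0, 4.2]
opening: 0.0139
grip_force: 29.9
```

Emit:
apply_moves --delta_pos '[[0,0,0],[0,0,0],[0,0,0],[0,0,0],[0,0,0],[0,0,0]]' --dr '[[0,0,0.2],[0,0,0.4],[0,0,0.6],[0,0,0.8],[0,0,0.93],[0,0,0.93]]' --jaw '[0,0,0,0,0,0]'

```text
time: 4.22
tool_pos: [0.652, -0.0158, 0.0674]
tool_rot: [3.139, 0.002, 2.501]
contact_force: [4.3, 2.7, 1.9]
opening: 0.0141
grip_force: 29.9
```

Emit:
apply_moves --delta_pos '[[0,0,0],[0,0,0],[0,0,0],[0,0,0],[0,0,0],[0,0,0],[0,0,0]]' --dr '[[0,0,0.2],[0,0,0.4],[0,0,0.6],[0,0,0.8],[0,0,0.9],[0,0,0.9],[0,0,0.9]]' --jaw '[0,0,0,0,0,0,0]'

```text
time: 4.8
tool_pos: [0.6523, -0.0159, 0.0675]
tool_rot: [3.14, 0.004, 2.947]
contact_force: [5.8, 2.6, 2.1]
opening: 0.014
grip_force: 29.9
```

Emit:
apply_moves --delta_pos '[[0,0.04,0],[0,0.1,0],[0,0.16,0],[0,0.22,0],[0,0.28,0],[0,0.34,0],[0,0.38,0],[0,0.4,0]]' --dr '[[0,0,0],[0,0,0],[0,0,0],[0,0,0],[0,0,0],[0,0,0],[0,0,0],[0,0,0]]' --jaw '[0,0,0,0,0,0,0,0]'

```text
time: 5.47
tool_pos: [0.6559, 0.1295, 0.0674]
tool_rot: [-3.119, 0.014, 2.949]
contact_force: [16.0, -64.9, -2.4]
opening: 0.0257
grip_force: 30.0
```

Emit:
apply_moves --delta_pos '[[0,0.01,0],[0,0.02,0],[0,0.03,0],[0,0.03,0]]' --dr '[[0,0,0],[0,0,0],[0,0,0],[0,0,0]]' --jaw '[0,0,0,0]'

```text
time: 5.8
tool_pos: [0.6572, 0.1366, 0.0672]
tool_rot: [-3.118, 0.015, 2.944]
contact_force: [17.5, -65.2, -2.5]
opening: 0.0405
grip_force: 29.9
```

Run:
```python
from h import *
im,cam=grab('wrist'); s,sc=grab('side')
save('mix1.png',np.hstack([cv2.resize(im,(400,300)),cv2.resize(s[180:330,300:500],(400,300))]))
st=telemetry.observe();print(st['tool_pos'],st['contact_force'],st['opening'],st['qpos'].round(2))
for c,b,_ in blobs(redmask(s),20): print(c,b)
```

```text
[0.65713379 0.13597897 0.06720406] [ 18.15633471 -65.14752621  -3.34369486] 0.038638816131350506 [ 0.1   0.75  1.28 -0.03  1.11 -1.26]
[427.  192.1] [421 180  11  22 106]
[328.  218.6] [323 205  10  23 102]
[372.9 226.6] [371 224   5   7  24]
```

View pics/mix1.png

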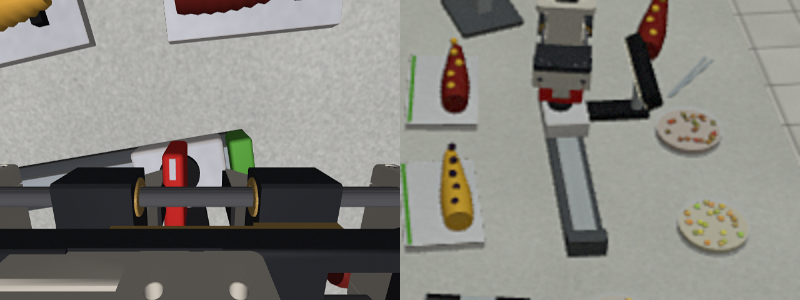

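The carriage block sits against the green stop (px 222 vs 228 in the left picture), since the lamp began at about 0.03. The 65 N is the stop, so I'll back off the overshoot and clamp.

Emit:
apply_moves --delta_pos '[[0,-0.03,0],[0,-0.06,0],[0,-0.076,0],[0,-0.076,0],[0,-0.076,0]]' --dr '[[0,0,0],[0,0,0],[0,0,0],[0,0,0],[0,0,0]]' --jaw '[0,0,0,0,0]'

```text
time: 6.32
tool_pos: [0.6505, 0.1236, 0.0662]
tool_rot: [-3.138, -0.0, 2.949]
contact_force: [0.9, -11.9, -1.7]
opening: 0.014
grip_force: 30.0
```

Emit:
apply_moves --delta_pos '[[0,0,0],[0,0,0],[0,0,0],[0,0,0],[0,0,0],[0,0,0]]' --dr '[[0,0,-0.2],[0,0,-0.4],[0,0,-0.6],[0,0,-0.8],[0,0,-0.93],[0,0,-0.93]]' --jaw '[0,0,0,0,0,0]'

```text
time: 6.82
tool_pos: [0.6511, 0.1248, 0.0662]
tool_rot: [-3.14, 0.002, 2.482]
contact_force: [3.6, -8.8, -3.3]
opening: 0.0139
grip_force: 30.0
```

Emit:
apply_moves --delta_pos '[[0,0,0],[0,0,0],[0,0,0],[0,0,0],[0,0,0],[0,0,0]]' --dr '[[0,0,-0.2],[0,0,-0.4],[0,0,-0.6],[0,0,-0.8],[0,0,-0.93],[0,0,-0.93]]' --jaw '[0,0,0,0,0,0]'

```text
time: 7.32
tool_pos: [0.6521, 0.1257, 0.0663]
tool_rot: [3.139, 0.003, 2.017]
contact_force: [7.7, -6.8, -4.7]
opening: 0.0135
grip_force: 30.0
```

Emit:
apply_moves --delta_pos '[[0,0,0],[0,0,0],[0,0,0],[0,0,0],[0,0,0],[0,0,0],[0,0,0],[0,0,0]]' --dr '[[0,0,-0.2],[0,0,-0.4],[0,0,-0.6],[0,0,-0.8],[0,0,-0.91],[0,0,-0.91],[0,0,-0.91],[0,0,-0.91]]' --jaw '[0,0,0,0,0,0,0,0]'

```text
time: 7.98
tool_pos: [0.6534, 0.1259, 0.0663]
tool_rot: [3.135, 0.001, 1.566]
contact_force: [13.3, -4.2, -8.3]
opening: 0.014
grip_force: 30.0
```

Emit:
apply_moves --delta_pos '[[0,0,0],[0,0,0],[0,0,0.1],[0,0,0.2],[0,0,0.3],[0,0,0.4],[0,0,0.48],[0,0,0.48]]' --dr '[[0,0,0],[0,0,0],[0,0,0],[0,0,0],[0,0,0],[0,0,0],[0,0,0],[0,0,0]]' --jaw '[0.8,0.8,0.8,0.8,0.8,0.8,0.8,0.8]'

```text
time: 8.65
tool_pos: [0.6525, 0.1274, 0.2674]
tool_rot: [3.129, -0.002, 1.567]
contact_force: [0.6, -0.6, -0.1]
opening: 0.0626
grip_force: 0.0
```

Emit:
apply_moves --delta_pos '[[-0.12,-0.27,0.05],[-0.12,-0.27,0.05],[-0.12,-0.27,0.05],[-0.12,-0.27,0.05],[-0.12,-0.27,0.05]]' --dr '[[0,0,-0.785],[0,0,-0.785],[0,0,-0.785],[0,0,-0.785],[0,0,-0.785]]' --jaw '[1,1,1,1,1]'

```text
time: 9.07
tool_pos: [0.6019, 0.0171, 0.2792]
tool_rot: [-3.142, -0.001, 1.171]
contact_force: [0.1, 0.1, 0.1]
opening: 0.0908
grip_force: 0.0
```

Emit:
apply_moves --delta_pos '[[-0.12,-0.27,0.04],[-0.12,-0.27,0.04],[-0.12,-0.27,0.04],[-0.12,-0.27,0.04],[-0.12,-0.27,0.04]]' --dr '[[0,0,-0.785],[0,0,-0.785],[0,0,-0.785],[0,0,-0.785],[0,0,-0.785]]' --jaw '[1,1,1,1,1]'

```text
time: 9.48
tool_pos: [0.5547, -0.0903, 0.2946]
tool_rot: [-3.141, -0.001, 0.78]
contact_force: [-0.4, 0.6, -0.8]
opening: 0.0915
grip_force: 0.0
```

Emit:
apply_moves --delta_pos '[[-0.13,-0.27,0.04],[-0.13,-0.27,0.04],[-0.13,-0.27,0.04],[-0.13,-0.27,0.04],[-0.13,-0.27,0.04]]' --dr '[[0,0,-0.785],[0,0,-0.785],[0,0,-0.785],[0,0,-0.785],[0,0,-0.785]]' --jaw '[1,1,1,1,1]'

```text
time: 9.9
tool_pos: [0.5032, -0.1981, 0.3103]
tool_rot: [-3.141, -0.0, 0.389]
contact_force: [-0.2, 1.0, -0.7]
opening: 0.0915
grip_force: 0.0
```

Emit:
apply_moves --delta_pos '[[-0.13,-0.27,0.04],[-0.13,-0.27,0.04],[-0.13,-0.27,0.04],[-0.13,-0.27,0.04],[-0.13,-0.27,0.04],[-0.13,-0.27,0.04]]' --dr '[[0,0,-0.785],[0,0,-0.785],[0,0,-0.785],[0,0,-0.785],[0,0,-0.785],[0,0,-0.785]]' --jaw '[1,1,1,1,1,1]'

```text
time: 10.4
tool_pos: [0.452, -0.3046, 0.326]
tool_rot: [-3.14, 0.0, 0.001]
contact_force: [0.7, -0.0, -0.2]
opening: 0.0919
grip_force: 0.0
```

Run:
```python
from h import *
im,cam=grab('wrist'); save('w2.png',im); np.save('w2.npy',im)
st=telemetry.observe();print(st['time'],st['tool_pos'],st['tool_rot'],st['qpos'].round(2))
H=hsv(im).astype(int)
m=(H[...,2]<45); m[280:]=0
for c,b,k in blobs(m,20):
    r=cv2.minAreaRect(np.argwhere(k)[:,::-1].astype(np.float32)); print(c,b,np.round(r[1],1),round(r[2],1),onz(cam,c,.05).round(4))
t,tc=grab('top');print([ (c,b) for c,b,_ in blobs(redmask(t),20)])
```

```text
10.45 [ 0.45204237 -0.30440779  0.32614337] [-3.14011415e+00  3.21054299e-04  1.55461793e-03] [-0.73  0.33  1.28  0.    1.54  0.84]
[561.4  54. ] [555   0  18 101 587] [ 13.4 100.7] 2.9 [ 0.626  -0.5855  0.05  ]
[620.1  55.5] [ 591    0   49  102 3293] [101.  48.] 90.0 [ 0.6246 -0.6523  0.05  ]
[128.1  43.4] [  0   8 162  51 732] [ 50. 161.] 90.0 [ 0.636  -0.0958  0.05  ]
[592.5  14.6] [586   9  14  12 126] [ 9.9 14.1] 45.0 [ 0.6656 -0.6128  0.05  ]
[239.2 124.3] [235 107  10  35 233] [ 7. 34.] 5.2 [ 0.5495 -0.2166  0.05  ]
[326.9 130.1] [321 114  13  34 224] [ 6.5 33.5] 11.3 [ 0.5431 -0.3209  0.05  ]
[399.  169.5] [392 154  19  33 229] [13.4 32.6] 12.5 [ 0.4972 -0.4097  0.05  ]
[ 26.2 165.4] [ 21 162  11   8  66] [ 7. 10.] 90.0 [0.5011 0.0464 0.05  ]
[ 46.9 165.6] [ 42 162  11   8  65] [ 7. 10.] 90.0 [0.501  0.0211 0.05  ]
[ 87.3 166.5] [ 84 163   7   8  42] [7.1 5.7] 45.0 [ 0.5    -0.0282  0.05  ]
[ 67.7 168.1] [ 63 165  10   8  57] [7. 9.] 90.0 [ 0.498  -0.0039  0.05  ]
[108.7 170. ] [105 167   9   7  44] [8. 6.] 0.0 [ 0.4958 -0.0538  0.05  ]
[233.1 191.3] [229 176   9  32 206] [ 6.7 30.8] 5.2 [ 0.4701 -0.205   0.05  ]
[313.6 195.5] [308 180  12  32 193] [ 6.1 30.8] 11.3 [ 0.4651 -0.3052  0.05  ]
[385.3 232.4] [379 218  16  30 199] [12.7 29.4] 12.1 [ 0.4181 -0.3971  0.05  ]
[ 72.2 273.8] [   0  268  136   12 1481] [ 11. 135.] 90.0 [0.3609 0.0138 0.05  ]
[554.6 273.8] [ 492  268  138   12 1480] [137.  11.] 0.0 [ 0.3625 -0.6234  0.05  ]
[213.9 276.4] [208 273  11   7  58] [ 6. 10.] 90.0 [ 0.3577 -0.1734  0.05  ]
[412.9 276.4] [409 273  11   7  58] [10.  6.] 0.0 [ 0.3584 -0.4368  0.05  ]
[(array([258.9, 182.6]), array([247, 181,  21,   4,  67], dtype=int32)), (array([ 45.8, 218.9]), array([ 33, 195,  29,  58, 610], dtype=int32)), (array([ 56.8, 239.6]), array([ 53, 234,   7,  14,  36], dtype=int32)), (array([ 48. , 251.9]), array([ 31, 239,  28,  20, 138], dtype=int32))]
```

View pics/w2.png

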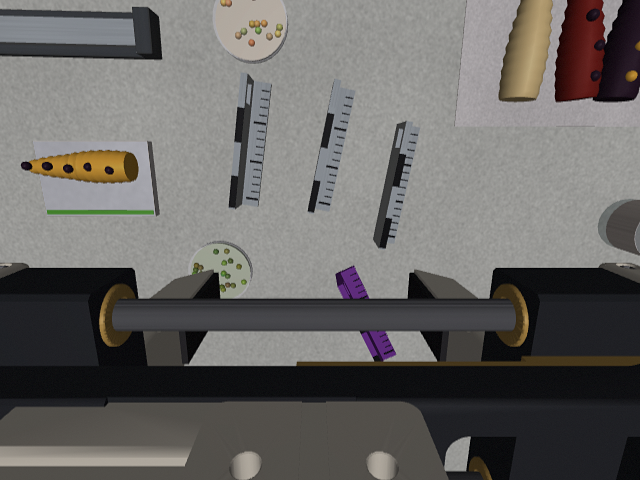

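The picture shows three bars with black 40 mm bands at px (239,124)/(233,191), (327,130)/(314,196) and (399,170)/(385,232). Band spacing comes to 80 mm at z = 0.05, as it should, so that confirms their height. The purple look-alike is at (365,310). The knob is now 50 px nearer the stop. I'll take b1 (the left one) for the peg.

Emit:
apply_moves --delta_pos '[[0.1075,0.24,-0.1],[0.1075,0.24,-0.2],[0.1075,0.24,-0.3],[0.1075,0.24,-0.4],[0.1075,0.24,-0.5],[0.1075,0.24,-0.55],[0.1075,0.24,-0.55],[0.1075,0.24,-0.55]]' --dr '[[0,0,-0.29],[0,0,-0.29],[0,0,-0.29],[0,0,-0.29],[0,0,-0.29],[0,0,-0.29],[0,0,-0.29],[0,0,-0.29]]' --jaw '[0.6,0.6,0.6,0.6,0.6,0.6,0.6,0.6]' --force 40

```text
time: 11.17
tool_pos: [0.4918, -0.2069, 0.1023]
tool_rot: [-3.138, 0.009, -0.145]
contact_force: [0.4, 1.1, 0.5]
opening: 0.055
grip_force: 0.0
```

Run:
```python
from h import *
im,cam=grab('wrist'); save('w3.png',im)
st=telemetry.observe();print(st['time'],st['tool_pos'],st['tool_rot'])
H=hsv(im).astype(int)
m=(H[...,2]<45); m[280:]=0
for c,b,k in blobs(m,60):
    r=cv2.minAreaRect(np.argwhere(k)[:,::-1].astype(np.float32)); print(c,b,np.round(r[1],1),round(r[2],1),onz(cam,c,.05).round(4))
```

```text
11.2167 [ 0.49324093 -0.20834596  0.10511467] [-3.13969303  0.00411856 -0.14546411]
[110.3  44.6] [   0    0  145   83 1921] [ 66.3 146.1] 82.1 [ 0.629  -0.1157  0.05  ]
[493.7 149.5] [ 481  115   27   70 1010] [14.5 71.6] 10.3 [ 0.5434 -0.3209  0.05  ]
[314.  165.5] [308 132  13  68 884] [67. 12.] 90.0 [ 0.5494 -0.2161  0.05  ]
[338.5 151. ] [328 150  22   3  66] [ 2. 21.] 90.0 [ 0.5556 -0.2314  0.05  ]
[635.2 221.7] [627 190  13  49 323] [48. 12.] 90.0 [ 0.4879 -0.4059  0.05  ]
[482.6 271.5] [ 425  250  129   30 1661] [128.  29.] 0.0 [ 0.4686 -0.3129  0.05  ]
[313.7 271.4] [308 264  13  16 198] [15. 12.] 90.0 [ 0.4839 -0.2064  0.05  ]
[143.1 273.7] [  75  268  128   12 1414] [ 11. 127.] 90.0 [ 0.4979 -0.098   0.05  ]
```

View pics/w3.png

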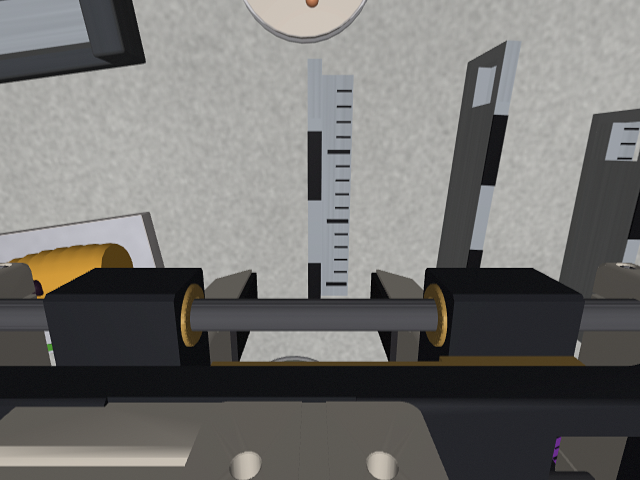

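Bar centred between the jaws (px 314) and vertical in the picture. Both heights agree on its place, so I'm descending and grasping.

Emit:
apply_moves --delta_pos '[[0,0,-0.1],[0,0,-0.18],[0,0,-0.222],[0,0,-0.222],[0,0,-0.222],[0,0,-0.222]]' --dr '[[0,0,0],[0,0,0],[0,0,0],[0,0,0],[0,0,0],[0,0,0]]' --jaw '[0.6,0.6,0.6,0.6,0.6,0.6]'

```text
time: 11.72
tool_pos: [0.4955, -0.2114, 0.0204]
tool_rot: [3.14, -0.004, -0.148]
contact_force: [0.5, 1.4, -0.8]
opening: 0.0552
grip_force: 0.0
```

Emit:
apply_moves --delta_pos '[[0,0,0],[0,0,0],[0,0,0],[0,0,0],[0,0,0],[0,0,0],[0,0,0],[0,0,0]]' --dr '[[0,0,0],[0,0,0],[0,0,0],[0,0,0],[0,0,0],[0,0,0],[0,0,0],[0,0,0]]' --jaw '[0,0,0,0,0,0,0,0]'

```text
time: 12.38
tool_pos: [0.4936, -0.2105, 0.0179]
tool_rot: [-3.141, 0.0, -0.149]
contact_force: [-0.1, -0.5, -1.0]
opening: 0.0079
grip_force: 40.0
```

Emit:
apply_moves --delta_pos '[[0,0,0.1],[0,0,0.2],[0,0,0.3],[0,0,0.4],[0,0,0.5],[0,0,0.6],[0,0,0.62],[0,0,0.62]]' --dr '[[0,0,0],[0,0,0],[0,0,0],[0,0,0],[0,0,0],[0,0,0],[0,0,0],[0,0,0]]' --jaw '[0,0,0,0,0,0,0,0]'

```text
time: 13.05
tool_pos: [0.4947, -0.2113, 0.2689]
tool_rot: [3.139, -0.006, -0.149]
contact_force: [0.5, 0.2, -2.2]
opening: 0.0078
grip_force: 40.0
```

Emit:
apply_moves --delta_pos '[[-0.06,0.3,0.03],[-0.06,0.3,0.03],[-0.06,0.3,0.03],[-0.06,0.3,0.03],[-0.06,0.3,0.03]]' --dr '[[0,0,0.99],[0,0,0.99],[0,0,0.99],[0,0,0.99],[0,0,0.99]]' --jaw '[0,0,0,0,0]'

```text
time: 13.47
tool_pos: [0.4684, -0.0886, 0.2759]
tool_rot: [-3.139, 0.003, 0.353]
contact_force: [0.2, -0.4, -3.2]
opening: 0.0077
grip_force: 40.0
```

Emit:
apply_moves --delta_pos '[[-0.06,0.3,0.03],[-0.06,0.3,0.03],[-0.06,0.3,0.03],[-0.06,0.3,0.03],[-0.06,0.3,0.03]]' --dr '[[0,0,0.99],[0,0,0.99],[0,0,0.99],[0,0,0.99],[0,0,0.99]]' --jaw '[0,0,0,0,0]'

```text
time: 13.88
tool_pos: [0.4451, 0.0303, 0.2884]
tool_rot: [-3.14, 0.002, 0.844]
contact_force: [0.4, -0.7, -2.9]
opening: 0.0083
grip_force: 40.0
```

Emit:
apply_moves --delta_pos '[[-0.06,0.3,0.03],[-0.06,0.3,0.03],[-0.06,0.3,0.03],[-0.06,0.3,0.03],[-0.06,0.3,0.03]]' --dr '[[0,0,0.99],[0,0,0.99],[0,0,0.99],[0,0,0.99],[0,0,0.99]]' --jaw '[0,0,0,0,0]'

```text
time: 14.3
tool_pos: [0.4217, 0.1496, 0.3006]
tool_rot: [-3.14, 0.002, 1.336]
contact_force: [-0.1, -0.2, -2.4]
opening: 0.0079
grip_force: 40.0
```

Emit:
apply_moves --delta_pos '[[-0.06,0.3,0],[-0.06,0.3,0],[-0.06,0.3,0],[-0.06,0.3,0],[-0.06,0.3,0],[-0.06,0.3,0]]' --dr '[[0,0,0.98],[0,0,0.98],[0,0,0.98],[0,0,0.98],[0,0,0.98],[0,0,0.98]]' --jaw '[0,0,0,0,0,0]'

```text
time: 14.8
tool_pos: [0.3986, 0.2676, 0.3007]
tool_rot: [-3.14, 0.002, 1.815]
contact_force: [0.3, 0.6, -3.2]
opening: 0.008
grip_force: 40.0
```

Run:
```python
from h import *
im,cam=grab('wrist'); save('w4.png',im)
st=telemetry.observe();print(st['time'],st['tool_pos'],st['tool_rot'],st['qpos'].round(2))
for c,b,k in blobs(redmask(im),15): print(c,b,onz(cam,c,.213).round(4))
for n in ('top','side'):
    i,_=grab(n); np.save(n+'1.npy',i)
    for c,b,k in blobs(redmask(i),4): print(n,c,b)
```

```text
14.85 [0.39868847 0.26745126 0.30106199] [-3.14027729e+00  1.20083041e-03  1.81512374e+00] [ 0.43  0.21  1.5  -0.    1.43  0.19]
[441.3 126.6] [433 118  17  18 238] [0.4633 0.3668 0.213 ]
[415.3 230.3] [410 228  11   7  28] [0.4687 0.2944 0.213 ]
[405.9 253.5] [393 234  25  34 387] [0.4675 0.2761 0.213 ]
[634.1 255.6] [627 248  13  14  74] [0.6311 0.3153 0.213 ]
[496.3 361.2] [490 357  14   9  74] [0.5653 0.2078 0.213 ]
top [258.9 182.6] [247 181  21   4  67]
top [ 46.4 227.2] [ 31 195  31  64 702]
top [ 57.2 196.2] [ 53 195   9   4  16]
top [ 59.2 216.7] [ 58 213   3  10  15]
top [ 41.9 226.2] [ 40 224   5   5  12]
top [ 35.1 232.2] [ 33 227   6  11  26]
side [315.6 121.1] [312 121   8   2   9]
side [322.4 121.4] [321 121   4   2   7]
side [333.  120.3] [330 120   7   2   7]
side [299.  122.4] [298 122   3   2   5]
side [297.3 127.3] [297 125   2   5   7]
side [306.7 127.8] [305 127   5   3   6]
side [312.9 127.2] [311 126   5   3   9]
side [319.3 127.8] [317 127   5   2   6]
side [333.  126.5] [332 126   3   2   4]
side [302.2 134.3] [301 133   3   4   9]
side [429.9 182.3] [428 180   4   5   9]
side [426.4 193.4] [421 186  11  15  71]
side [328. 220.] [324 211   8  16  70]
side [380.3 220.3] [377 214   8  13  58]
side [382.1 230.7] [381 228   3   7  17]
```

View pics/w4.png

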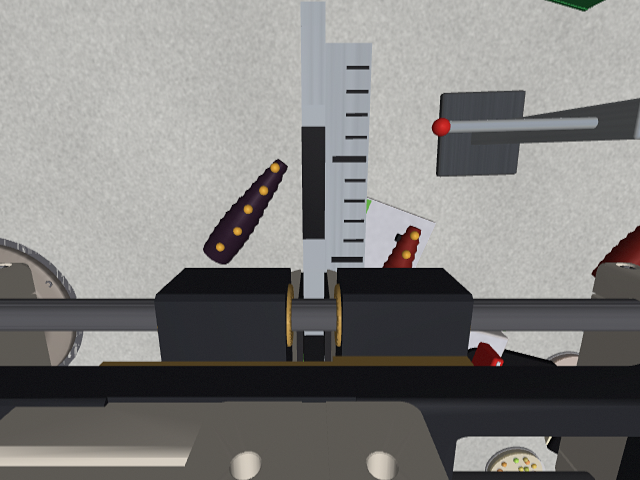

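The picture shows the ball at px (441,127), giving (0.463, 0.367) against (0.461, 0.365, 0.213) from the top and side views. The peg runs right from it nearly level, and the held bar has its hole end up in the picture. Next, the stand's heading from the base corners and the peg line.

Run:
```python
from h import *
m=eyes.camera_model('wrist');from scipy.spatial.transform import Rotation as R
T=np.eye(4);T[:3,:3]=R.from_euler('xyz',[-3.14028,.0012,1.81512]).as_matrix();T[:3,3]=[0.39868847,0.26745126,0.30106199]
W=T@np.array(m['hand_eye']);cam=(K(m),W[:3,:3],W[:3,3])
for p in [(441,94),(525,91),(518,176),(437,176)]: print(onz(cam,p,.012).round(4))
im=cv2.imread('pics/w4.png')
H=cv2.cvtColor(im,cv2.COLOR_BGR2GRAY)
for c in range(460,640,20):
    col=H[90:160,c].astype(int); b=np.where(col>120)[0]+90; print(c,(b.min(),b.max(),len(b)) if len(b) else None, end=' ')
print()
ball=np.array([.4625,.366,.213])
for psi in (.2,.24,.28): print(psi,[proj(cam,ball+[-.0+d*np.cos(psi),d*np.sin(psi),-.0755*d]).round(1) for d in(.03,.06,.1)])
```

```text
[0.5161 0.431  0.012 ]
[0.6124 0.4586 0.012 ]
[0.6428 0.3628 0.012 ]
[0.5432 0.3379 0.012 ]
460 (np.int64(90), np.int64(131), 13) 480 (np.int64(90), np.int64(130), 12) 500 (np.int64(90), np.int64(129), 11) 520 (np.int64(120), np.int64(159), 27) 540 (np.int64(90), np.int64(159), 51) 560 (np.int64(90), np.int64(159), 50) 580 (np.int64(90), np.int64(159), 47) 600 (np.int64(90), np.int64(159), 34) 620 (np.int64(90), np.int64(159), 31) 
0.2 [array([482.3, 129.6]), array([524.1, 131.8]), array([578.4, 134.7])]
0.24 [array([482.6, 127.7]), array([524.7, 128.1]), array([579.7, 128.7])]
0.28 [array([482.7, 125.9]), array([525.2, 124.5]), array([580.7, 122.6])]
```

Emit:
apply_moves --delta_pos '[[0,0,0],[0,0,0],[0,0,0],[0,0,0],[0,0,0]]' --dr '[[0.67,0.19,0.06],[0.67,0.19,0.06],[0.67,0.19,0.06],[0.67,0.19,0.06],[0.67,0.19,0.06]]' --jaw '[0,0,0,0,0]' --force 50

```text
time: 15.37
tool_pos: [0.3987, 0.2671, 0.3016]
tool_rot: [-3.138, -0.346, 1.848]
contact_force: [0.1, 0.2, -2.9]
opening: 0.0076
grip_force: 50.0
```

Emit:
apply_moves --delta_pos '[[0,0,0],[0,0,0],[0,0,0],[0,0,0],[0,0,0]]' --dr '[[0.67,0.19,0],[0.67,0.19,0],[0.67,0.19,0],[0.67,0.19,0],[0.67,0.19,0]]' --jaw '[0,0,0,0,0]'

```text
time: 15.78
tool_pos: [0.398, 0.2686, 0.3013]
tool_rot: [-3.139, -0.692, 1.853]
contact_force: [0.9, -0.9, -1.6]
opening: 0.0076
grip_force: 50.0
```

Emit:
apply_moves --delta_pos '[[0,0,0],[0,0,0],[0,0,0],[0,0,0],[0,0,0],[0,0,0]]' --dr '[[0.67,0.19,0],[0.67,0.19,0],[0.67,0.19,0],[0.67,0.19,0],[0.67,0.19,0],[0.67,0.19,0]]' --jaw '[0,0,0,0,0,0]'

```text
time: 16.28
tool_pos: [0.3976, 0.27, 0.3024]
tool_rot: [3.131, -1.039, 1.867]
contact_force: [0.3, -0.9, -2.0]
opening: 0.0081
grip_force: 50.0
```

```bash
cat >> h.py <<'E'
def hole(s=None,off=(0.096,0,-.0135)):
    from scipy.spatial.transform import Rotation as R
    s=s or telemetry.observe(); return s['tool_pos']+R.from_euler('xyz',s['tool_rot']).apply(off)
E
python3 - <<'E'
from h import *
from scipy.spatial.transform import Rotation as R
st=telemetry.observe();print(st['time'],st['tool_pos'],st['tool_rot'],st['qpos'].round(2))
print(R.from_euler('xyz',st['tool_rot']).as_matrix().round(3),hole(st))
E
```

```text
16.2833 [0.39759657 0.26999838 0.30241035] [ 3.13105996 -1.03930253  1.8667197 ] [-0.15  0.34  1.78  0.9   1.62 -0.69]
[[-0.148  0.959 -0.241]
 [ 0.485  0.283  0.828]
 [ 0.862  0.005 -0.507]] [0.3866653  0.3053657  0.39200895]
```

Emit:
apply_moves --delta_pos '[[0,0,0],[0.02,0.04,-0.05],[0.04,0.09,-0.12],[0.06,0.14,-0.2],[0.08,0.165,-0.3],[0.08,0.165,-0.4],[0.08,0.165,-0.46],[0.08,0.165,-0.46]]' --dr '[[0.35,0.1,0],[0.35,0.1,0],[0.35,0.1,0],[0.35,0.1,0],[0.35,0.1,0],[0.35,0.1,0],[0.35,0.1,0],[0.35,0.1,0]]' --jaw '[0,0,0,0,0,0,0,0]'

```text
time: 16.95
tool_pos: [0.4283, 0.3364, 0.1145]
tool_rot: [3.14, -1.224, 1.86]
contact_force: [-0.3, -0.8, -1.9]
opening: 0.0079
grip_force: 50.0
```

Run:
```python
from h import *
from scipy.spatial.transform import Rotation as R
st=telemetry.observe();print(st['time'],st['tool_pos'],st['tool_rot'],st['qpos'].round(2))
print(R.from_euler('xyz',st['tool_rot']).as_matrix().round(3),hole(st))
im,cam=grab('wrist');t,tc=grab('top');s,sc=grab('side')
hp=hole()
for n,c in(('w',cam),('t',tc),('s',sc)): print(n,proj(c,hp).round(1),'ball',proj(c,[.4625,.366,.213]).round(1))
a=s[60:240,220:400]
save('mix2.png',np.hstack([cv2.resize(im,(400,300)),cv2.resize(t[180:300,80:240],(400,300))]))
save('s2.png',cv2.resize(a,(540,540),interpolation=cv2.INTER_CUBIC))
for c,b,k in blobs(redmask(im),15): print(c,b)
```

```text
16.95 [0.42825445 0.33642859 0.11446702] [ 3.13992665 -1.22362132  1.86007887] [-0.05  0.8   1.83  1.11  1.43 -1.08]
[[-0.097  0.959 -0.267]
 [ 0.326  0.284  0.902]
 [ 0.94   0.001 -0.34 ]] [0.42253651 0.35556121 0.2093327 ]
w [314.9  52.1] ball [422.4  57.4]
t [152.9 263.9] ball [148.9 247.9]
s [289.1 136.7] ball [302.7 134.4]
[423.8  56.5] [408  41  32  32 770]
```

View pics/mix2.png

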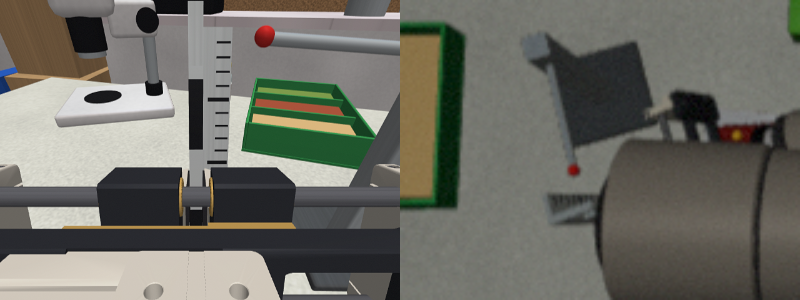

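View pics/s2.png

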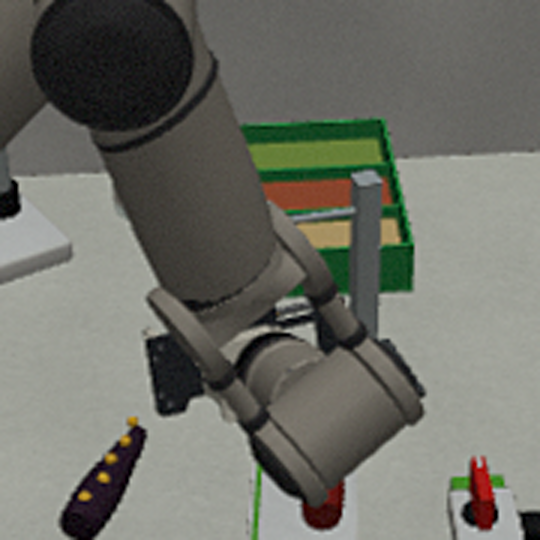

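Wrist view: the ball is at px (424,57), within 1.5 px of where my estimate projects. The bar stands upright at column 315, left of the ball. Now checking the bar's place in the grip from its black band's edges.

Run:
```python
from h import *
m=eyes.camera_model('wrist');he=np.array(m['hand_eye']);cam=(K(m),he[:3,:3],he[:3,3])
im=cv2.imread('pics/w4.png',0)
for c in (308,314,320):
    col=im[:262,c].astype(int); d=np.diff(col); print(c,[(i,d[i]) for i in np.where(abs(d)>35)[0]])
for bx in(0,40,80): print(bx,proj(cam,[bx/1000+.035,0,-.0325]).round(1), 'y±4',proj(cam,[bx/1000+.035,.004,-.0325]).round(1))
st=telemetry.observe();print(st['time'],st['tool_pos'],hole(st))
```

```text
308 [(np.int64(125), np.int64(-45)), (np.int64(126), np.int64(-91)), (np.int64(238), np.int64(71)), (np.int64(239), np.int64(45))]
314 [(np.int64(125), np.int64(-46)), (np.int64(126), np.int64(-92)), (np.int64(238), np.int64(71)), (np.int64(239), np.int64(46))]
320 [(np.int64(125), np.int64(-46)), (np.int64(126), np.int64(-90)), (np.int64(238), np.int64(73)), (np.int64(239), np.int64(45))]
0 [311.8 233.9] y±4 [322.5 233.9]
40 [311.8 121.1] y±4 [323.4 121.2]
80 [311.8 -11.9] y±4 [324.4 -11.9]
17.1 [0.43022827 0.33600891 0.11976028] [0.42388768 0.35479409 0.21465583]
```

Emit:
apply_moves --delta_pos '[[0.03,0.0085,0],[0.06,0.017,0],[0.09,0.0255,0],[0.12,0.034,0],[0.12,0.034,0]]' --dr '[[0,0,0],[0,0,0],[0,0,0],[0,0,0],[0,0,0]]' --jaw '[0,0,0,0,0]'

```text
time: 17.52
tool_pos: [0.4804, 0.3494, 0.1209]
tool_rot: [3.104, -1.224, 1.89]
contact_force: [0.0, -0.5, -1.5]
opening: 0.0078
grip_force: 50.0
```

Run:
```python
from h import *
im,cam=grab('wrist');t,tc=grab('top');st=telemetry.observe();hp=hole(st,(.0943,0,-.0135));print(st['time'],st['tool_pos'],st['tool_rot'],hp,st['contact_force'])
for c,b,k in blobs(redmask(im),15): print(c,b)
print(proj(cam,[.4625,.366,.213]).round(1))
save('mix3.png',np.hstack([im[:300,200:500],cv2.resize(t[200:290,100:190],(300,300))]))
```

```text
17.6167 [0.47786344 0.34900996 0.11988579] [ 3.11501366 -1.22518295  1.8807259 ] [0.47165093 0.36723256 0.21318145] [-0.2877513  -0.45674775 -2.08670404]
[282.8  75. ] [269  60  28  32 675]
[282.8  74.5]
```

View pics/mix3.png

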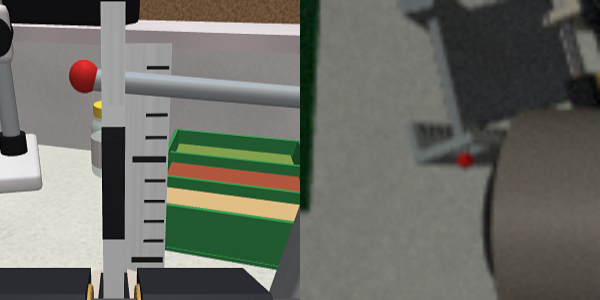

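The ball (px 283,75) is now on the robot's side of the web with the peg emerging beyond, and there is no force, so it is threaded. Going on to mid-peg and lowering.

Emit:
apply_moves --delta_pos '[[0.03,0.009,-0.002],[0.06,0.018,-0.004],[0.09,0.027,-0.007],[0.11,0.033,-0.008],[0.11,0.033,-0.014],[0.11,0.033,-0.02],[0.11,0.033,-0.023],[0.11,0.033,-0.023]]' --dr '[[0,0,0],[0,0,0],[0,0,0],[0,0,0],[0,0,0],[0,0,0],[0,0,0],[0,0,0]]' --jaw '[0,0,0,0,0,0,0,0]'

```text
time: 18.28
tool_pos: [0.5208, 0.362, 0.1088]
tool_rot: [3.129, -1.227, 1.867]
contact_force: [0.4, 0.7, -0.8]
opening: 0.0076
grip_force: 50.0
```

Emit:
apply_moves --delta_pos '[[0,0,0],[0,0,0],[0,0,0]]' --dr '[[0,0,0],[0,0,0],[0,0,0]]' --jaw '[0,0,0]'

```text
time: 18.53
tool_pos: [0.5215, 0.3621, 0.1088]
tool_rot: [3.126, -1.227, 1.87]
contact_force: [0.0, 0.1, -1.8]
opening: 0.0078
grip_force: 50.0
```

Emit:
apply_moves --delta_pos '[[0,0,0],[0,0,0],[0,0,0],[0,0,0],[0,0,0],[0,0,0],[0,0,0],[0,0,0]]' --dr '[[0,0,0],[0,0,0],[0,0,0],[0,0,0],[0,0,0],[0,0,0],[0,0,0],[0,0,0]]' --jaw '[0.1,0.15,0.2,0.25,0.28,0.28,0.28,0.28]'

```text
time: 19.2
tool_pos: [0.5217, 0.3622, 0.1087]
tool_rot: [3.125, -1.227, 1.87]
contact_force: [-0.3, -1.1, 0.0]
opening: 0.0256
grip_force: 0.0
```

Emit:
apply_moves --delta_pos '[[0.007,-0.024,0.009],[0.014,-0.047,0.018],[0.027,-0.09,0.034],[0.04,-0.135,0.05],[0.054,-0.18,0.068],[0.066,-0.225,0.085],[0.08,-0.27,0.1],[0.08,-0.27,0.1]]' --dr '[[0,0,0],[0,0,0],[0,0,0],[0,0,0],[0,0,0],[0,0,0],[0,0,0],[0,0,0]]' --jaw '[0.28,0.28,0.28,0.28,0.28,0.28,0.28,0.28]'

```text
time: 19.87
tool_pos: [0.5562, 0.2501, 0.1501]
tool_rot: [3.115, -1.225, 1.875]
contact_force: [-0.5, 0.2, -0.4]
opening: 0.0259
grip_force: 0.0
```

Run:
```python
from h import *
im,cam=grab('wrist');t,tc=grab('top');st=telemetry.observe();print(st['time'],st['tool_pos'],st['tool_rot'],st['qpos'].round(2))
save('mix4.png',np.hstack([cv2.resize(im[:300,100:540],(440,300)),cv2.resize(t[200:290,100:190],(300,300))]))
```

```text
19.9667 [0.55438625 0.25289761 0.14901925] [ 3.12299291 -1.22601509  1.87009209] [-0.17  0.87  1.45  1.01  1.64 -0.86]
```

View pics/mix4.png

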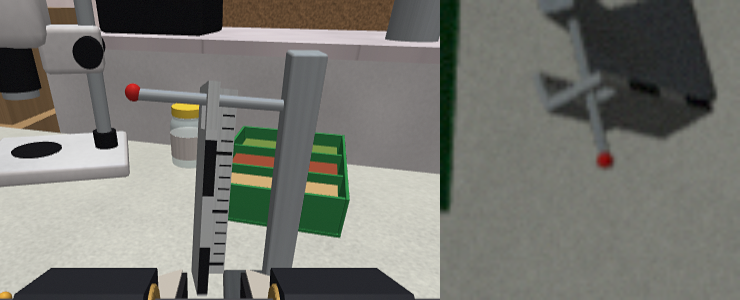

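The bar hangs on the peg between ball and post, hole end up (13 pictures used, so from here mostly numbers). Untilting over mount_1 to measure it.

Emit:
apply_moves --delta_pos '[[-0.05,-0.08,0.1],[-0.05,-0.08,0.1],[-0.05,-0.08,0.1],[-0.05,-0.08,0.1]]' --dr '[[-0.59,-0.17,0],[-0.59,-0.17,0],[-0.59,-0.17,0],[-0.59,-0.17,0]]' --jaw '[1,1,1,1]'

```text
time: 20.3
tool_pos: [0.5337, 0.2233, 0.1908]
tool_rot: [3.128, -0.916, 1.869]
contact_force: [0.7, 0.1, 0.6]
opening: 0.0481
grip_force: 0.0
```

Emit:
apply_moves --delta_pos '[[-0.05,-0.08,0.1],[-0.05,-0.08,0.1],[-0.05,-0.08,0.1],[-0.05,-0.08,0.1]]' --dr '[[-0.59,-0.17,0],[-0.59,-0.17,0],[-0.59,-0.17,0],[-0.59,-0.17,0]]' --jaw '[1,1,1,1]'

```text
time: 20.63
tool_pos: [0.5132, 0.1918, 0.2302]
tool_rot: [3.135, -0.612, 1.864]
contact_force: [0.2, 0.9, -0.2]
opening: 0.0744
grip_force: 0.0
```

Emit:
apply_moves --delta_pos '[[-0.05,-0.08,0.1],[-0.05,-0.08,0.1],[-0.05,-0.08,0.1],[-0.05,-0.08,0.1]]' --dr '[[-0.59,-0.17,0],[-0.59,-0.17,0],[-0.59,-0.17,0],[-0.59,-0.17,0]]' --jaw '[1,1,1,1]'

```text
time: 20.97
tool_pos: [0.4927, 0.1598, 0.269]
tool_rot: [3.141, -0.306, 1.861]
contact_force: [0.3, 0.0, -0.5]
opening: 0.0917
grip_force: 0.0
```

Emit:
apply_moves --delta_pos '[[-0.05,-0.08,0.08],[-0.05,-0.08,0.08],[-0.05,-0.08,0.08],[-0.05,-0.08,0.08],[-0.05,-0.08,0.08]]' --dr '[[-0.59,-0.17,0],[-0.59,-0.17,0],[-0.59,-0.17,0],[-0.59,-0.17,0],[-0.59,-0.17,0]]' --jaw '[1,1,1,1,1]'

```text
time: 21.38
tool_pos: [0.4726, 0.1269, 0.2987]
tool_rot: [-3.135, -0.003, 1.86]
contact_force: [-0.5, -0.0, -0.4]
opening: 0.0919
grip_force: 0.0
```

Emit:
apply_moves --delta_pos '[[0,0,0],[0,0,0],[0,0,0],[0,0,0]]' --dr '[[0,0,-0.58],[0,0,-0.58],[0,0,-0.58],[0,0,-0.58]]' --jaw '[1,1,1,1]'

```text
time: 21.72
tool_pos: [0.4734, 0.1256, 0.2988]
tool_rot: [-3.135, -0.001, 1.565]
contact_force: [-0.3, 0.1, -0.2]
opening: 0.0917
grip_force: 0.0
```

```bash
cat >> h.py <<'E'
def greenlines(im,cam,z=.014):
    H=hsv(im).astype(int); g=(H[...,0]>40)&(H[...,0]<80)&(H[...,1]>100)
    out=[]
    for c,b,k in blobs(g,60):
        r=cv2.minAreaRect(np.argwhere(k)[:,::-1].astype(np.float32)); w=sorted(r[1])
        if w[1]/max(w[0],1)<8: continue
        bp=cv2.boxPoints(r); e=[np.linalg.norm(bp[i]-bp[(i+1)%4]) for i in range(2)]; i=int(e[0]>e[1])  # short edges start at i
        p=(bp[i]+bp[i+1])/2; q=(bp[(i+2)%4]+bp[(i+3)%4])/2
        P,Q=onz(cam,p,z),onz(cam,q,z)
        if P[1]<Q[1]: P,Q,p,q=Q,P,q,p
        d=P-Q; out.append((P,Q,np.linalg.norm(d),np.arctan2(-d[0],d[1])))
        print('line',p.round(1),q.round(1),'wid',round(w[0],1),P.round(4),Q.round(4),'len',np.linalg.norm(d).round(4),'yaw',np.arctan2(-d[0],d[1]).round(4))
    return out
def plates(im,cam,z=.014,rmax=268):
    # white plate tops: bright unsaturated regions + everything inside the hull
    H=hsv(im).astype(int); m=((H[...,1]<28)&(H[...,2]>185)).astype(np.uint8); m[rmax:]=0
    for c,b,k in blobs(m,800):
        cs,_=cv2.findContours(k.astype(np.uint8),cv2.RETR_EXTERNAL,cv2.CHAIN_APPROX_NONE); r=cv2.minAreaRect(max(cs,key=len))
        print('plate px',c,b[:4],[onz(cam,q,z)[:2].round(4) for q in cv2.boxPoints(r)])
E
python3 - <<'E'
from h import *
im,cam=grab('wrist');st=telemetry.observe();print(st['time'],st['tool_pos'],st['tool_rot'],st['qpos'].round(2)); np.save('w5.npy',im)
greenlines(im,cam); plates(im,cam)
t,tc=grab('top');greenlines(t,tc)
E
```

```text
21.7667 [0.47345061 0.1255371  0.29906182] [-3.13567532e+00 -5.88330361e-04  1.56779298e+00] [0.1  0.23 1.48 0.   1.44 0.1 ]
line [307.9  64.8] [296.7 188.2] wid 4.7 [0.4673 0.288  0.014 ] [0.4518 0.1451 0.014 ] len 0.1437 yaw -0.1078
line [288. 253.] [288. 298.] wid 4.0 [0.4388 0.0595 0.014 ] [ 0.4373 -0.005   0.014 ] len 0.0645 yaw -0.023
```

Run:
```python
from h import *
im=np.load('w5.npy')
print(im[126,285:325].tolist())
```

```text
[[155, 154, 152], [155, 155, 152], [159, 159, 155], [163, 163, 160], [164, 165, 161], [164, 164, 160], [161, 161, 158], [162, 162, 159], [163, 162, 160], [157, 158, 154], [154, 154, 151], [156, 156, 154], [161, 160, 156], [176, 174, 181], [177, 175, 186], [124, 162, 112], [87, 154, 61], [92, 156, 68], [91, 155, 67], [89, 154, 63], [140, 165, 134], [176, 173, 185], [172, 172, 179], [172, 171, 179], [170, 170, 177], [170, 170, 177], [169, 169, 176], [170, 170, 178], [171, 171, 178], [170, 171, 178], [171, 171, 178], [171, 172, 178], [170, 170, 178], [170, 170, 177], [169, 169, 176], [169, 169, 176], [168, 167, 175], [167, 168, 174], [166, 166, 173], [165, 165, 172]]
```

Emit:
apply_moves --delta_pos '[[-0.06,-0.54,0],[-0.06,-0.54,0],[-0.06,-0.54,0],[-0.06,-0.54,0],[-0.06,-0.54,0],[-0.06,-0.54,0],[-0.06,-0.54,0],[-0.06,-0.54,0]]' --dr '[[0,0,0],[0,0,0],[0,0,0],[0,0,0],[0,0,0],[0,0,0],[0,0,0],[0,0,0]]' --jaw '[1,1,1,1,1,1,1,1]'

```text
time: 22.48
tool_pos: [0.4495, -0.0899, 0.3003]
tool_rot: [-3.139, -0.0, 1.567]
contact_force: [0.5, 1.0, 0.0]
opening: 0.092
grip_force: 0.0
```

Run:
```python
from h import *
im,cam=grab('wrist');st=telemetry.observe();print(st['time'],st['tool_pos'],st['tool_rot'])
L=greenlines(im,cam)
for P,Q,l,y in L:
    M=(P+Q)/2; u=np.array([np.cos(y),np.sin(y),0])
    # front edge: profile across the line through M
    s=np.arange(-.014,.004,.0005); v=[im[tuple(np.round(proj(cam,M+u*k)).astype(int)[::-1])].astype(int) for k in s]
    print([(round(k*1000,1),int(b[2]-b[0])) for k,b in zip(s,v)])
```

```text
22.5333 [ 0.44966783 -0.08912968  0.30037236] [-3.13959421e+00 -1.56260659e-04  1.56808244e+00]
line [302.4  77. ] [304. 199.] wid 4.8 [0.4378 0.0595 0.014 ] [ 0.4382 -0.0846  0.014 ] len 0.1441 yaw 0.0025
[(np.float64(-14.0), -4), (np.float64(-13.5), -4), (np.float64(-13.0), -4), (np.float64(-12.5), -4), (np.float64(-12.0), -4), (np.float64(-11.5), -3), (np.float64(-11.0), -3), (np.float64(-10.5), -3), (np.float64(-10.0), -3), (np.float64(-9.5), -3), (np.float64(-9.0), -3), (np.float64(-8.5), -3), (np.float64(-8.0), -3), (np.float64(-7.5), -3), (np.float64(-7.0), -3), (np.float64(-6.5), -3), (np.float64(-6.0), -3), (np.float64(-5.5), 7), (np.float64(-5.0), 7), (np.float64(-4.5), 9), (np.float64(-4.0), 9), (np.float64(-3.5), 9), (np.float64(-3.0), -18), (np.float64(-2.5), -18), (np.float64(-2.0), -25), (np.float64(-1.5), -25), (np.float64(-1.0), -25), (np.float64(-0.5), -23), (np.float64(0.0), -23), (np.float64(0.5), -24), (np.float64(1.0), -24), (np.float64(1.5), -24), (np.float64(2.0), -23), (np.float64(2.5), -23), (np.float64(3.0), 9), (np.float64(3.5), 9)]
```

Emit:
apply_moves --delta_pos '[[0.062,-0.19,0],[0.062,-0.19,0],[0.062,-0.19,0],[0.062,-0.19,0],[0.062,-0.19,0]]' --dr '[[0,0,0.917],[0,0,0.917],[0,0,0.917],[0,0,0.917],[0,0,0.917]]' --jaw '[0.6,0.6,0.6,0.6,0.6]'

```text
time: 22.95
tool_pos: [0.475, -0.1645, 0.3003]
tool_rot: [-3.14, -0.0, 2.031]
contact_force: [0.1, -0.1, -0.4]
opening: 0.0633
grip_force: 0.0
```

Emit:
apply_moves --delta_pos '[[0.062,-0.19,-0.1],[0.062,-0.19,-0.1],[0.062,-0.19,-0.1],[0.062,-0.19,-0.1],[0.062,-0.19,-0.1]]' --dr '[[0,0,0.917],[0,0,0.917],[0,0,0.917],[0,0,0.917],[0,0,0.917]]' --jaw '[0.6,0.6,0.6,0.6,0.6]'

```text
time: 23.37
tool_pos: [0.4997, -0.2407, 0.2598]
tool_rot: [-3.141, -0.001, 2.486]
contact_force: [0.7, 0.3, -0.5]
opening: 0.0555
grip_force: 0.0
```

Emit:
apply_moves --delta_pos '[[0.062,-0.19,-0.4],[0.062,-0.19,-0.4],[0.062,-0.19,-0.4],[0.062,-0.19,-0.4],[0.062,-0.19,-0.4],[0.062,-0.19,-0.4]]' --dr '[[0,0,0.917],[0,0,0.917],[0,0,0.917],[0,0,0.917],[0,0,0.917],[0,0,0.917]]' --jaw '[0.6,0.6,0.6,0.6,0.6,0.6]'

```text
time: 23.87
tool_pos: [0.5232, -0.3164, 0.0977]
tool_rot: [3.14, -0.004, 2.938]
contact_force: [-0.4, 0.3, 0.4]
opening: 0.0547
grip_force: 0.0
```

```bash
cat >> h.py <<'E'
def bands(im,cam,z=.05):
    H=hsv(im).astype(int); m=(H[...,2]<45); m[265:]=0
    for c,b,k in blobs(m,60):
        r=cv2.minAreaRect(np.argwhere(k)[:,::-1].astype(np.float32)); print('band',c,b[:4],np.round(r[1],1),onz(cam,c,z).round(4))
E
python3 - <<'E'
from h import *
im,cam=grab('wrist');st=telemetry.observe();print(st['time'],st['tool_pos'],st['tool_rot'],st['qpos'].round(2))
bands(im,cam)
E
```

```text
23.9167 [ 0.52415496 -0.3165952   0.10044368] [ 3.14149212e+00 -4.24195841e-04  2.93879228e+00] [-0.67  0.62  1.44 -0.    1.09 -2.04]
band [134.5 107.5] [121  70  28  76] [77.4 15.3] [ 0.4165 -0.3965  0.05  ]
band [312.9 158.3] [306 124  14  70] [69. 13.] [ 0.4635 -0.3049  0.05  ]
band [288.5 140. ] [278 139  22   3] [ 2. 21.] [ 0.4508 -0.3165  0.05  ]
band [290. 212.] [280 211  21   3] [ 2. 20.] [ 0.4914 -0.3246  0.05  ]
band [155.9 239.9] [146 216  21  49] [50.6 13.8] [ 0.4917 -0.4084  0.05  ]
band [313.5 262. ] [308 260  12   5] [ 4. 11.] [ 0.5249 -0.3172  0.05  ]
```

Emit:
apply_moves --delta_pos '[[0,0,-0.1],[0,0,-0.17],[0,0,-0.198],[0,0,-0.198],[0,0,-0.198],[0,0,-0.198]]' --dr '[[0,0,0],[0,0,0],[0,0,0],[0,0,0],[0,0,0],[0,0,0]]' --jaw '[0.6,0.6,0.6,0.6,0.6,0.6]' --force 40

```text
time: 24.42
tool_pos: [0.5257, -0.3185, 0.0246]
tool_rot: [-3.138, 0.006, 2.943]
contact_force: [-0.7, -0.0, -0.0]
opening: 0.0551
grip_force: 0.0
```

Emit:
apply_moves --delta_pos '[[0,0,0],[0,0,0],[0,0,0],[0,0,0],[0,0,0],[0,0,0],[0,0,0],[0,0,0]]' --dr '[[0,0,0],[0,0,0],[0,0,0],[0,0,0],[0,0,0],[0,0,0],[0,0,0],[0,0,0]]' --jaw '[0,0,0,0,0,0,0,0]'

```text
time: 25.08
tool_pos: [0.524, -0.3177, 0.0215]
tool_rot: [-3.141, 0.001, 2.943]
contact_force: [-0.2, -0.3, 0.3]
opening: 0.0079
grip_force: 40.0
```

Run:
```python
from h import *
im,cam=grab('wrist');st=telemetry.observe();print(st['time'],st['tool_pos'],st['tool_rot'],st['opening'])
bands(im,cam)
```

```text
25.1333 [ 0.52401512 -0.3177546   0.02144484] [-3.14058570e+00  1.15781014e-03  2.94300614e+00] 0.0076233272082593916
band [27.1 73.6] [  0  12  54 126] [132.5  26.1] [ 0.416  -0.3963  0.05  ]
band [313.6 158.2] [303 103  23 112] [111.  22.] [ 0.4628 -0.306   0.05  ]
band [278. 132.] [262 130  33   5] [ 4. 32.] [ 0.4515 -0.3166  0.05  ]
band [280.6 234.5] [266 232  30   5] [ 4. 29.] [ 0.4882 -0.3239  0.05  ]
band [ 68.4 255.4] [ 55 246  27  19] [18.5 25.1] [ 0.4801 -0.4064  0.05  ]
```

Emit:
apply_moves --delta_pos '[[0,0,0.08],[0,0,0.16],[0,0,0.25],[0,0,0.34],[0,0,0.4],[0,0,0.4]]' --dr '[[0,0,0],[0,0,0],[0,0,0],[0,0,0],[0,0,0],[0,0,0]]' --jaw '[0,0,0,0,0,0]'

```text
time: 25.63
tool_pos: [0.5262, -0.3195, 0.1876]
tool_rot: [-3.136, 0.011, 2.943]
contact_force: [1.1, -0.5, -1.6]
opening: 0.0079
grip_force: 40.0
```

Emit:
apply_moves --delta_pos '[[-0.11,0.45,0],[-0.11,0.45,0],[-0.11,0.45,0],[-0.11,0.45,0],[-0.11,0.45,0],[-0.11,0.45,0]]' --dr '[[0,0,-0.987],[0,0,-0.987],[0,0,-0.987],[0,0,-0.987],[0,0,-0.987],[0,0,-0.987]]' --jaw '[0,0,0,0,0,0]'

```text
time: 26.13
tool_pos: [0.478, -0.1336, 0.1804]
tool_rot: [-3.14, -0.003, 2.453]
contact_force: [0.2, 0.3, -2.2]
opening: 0.0078
grip_force: 40.0
```

Emit:
apply_moves --delta_pos '[[-0.11,0.45,0],[-0.11,0.45,0],[-0.11,0.45,0],[-0.11,0.45,0],[-0.11,0.45,0],[-0.11,0.45,0]]' --dr '[[0,0,-0.987],[0,0,-0.987],[0,0,-0.987],[0,0,-0.987],[0,0,-0.987],[0,0,-0.987]]' --jaw '[0,0,0,0,0,0]'

```text
time: 26.63
tool_pos: [0.4339, 0.0464, 0.1806]
tool_rot: [-3.138, -0.002, 1.958]
contact_force: [-0.7, 0.1, -1.9]
opening: 0.0079
grip_force: 40.0
```

Emit:
apply_moves --delta_pos '[[-0.11,0.45,0],[-0.11,0.45,0],[-0.11,0.45,0],[-0.11,0.45,0],[-0.11,0.45,0],[-0.11,0.45,0],[-0.11,0.45,0]]' --dr '[[0,0,-0.987],[0,0,-0.987],[0,0,-0.987],[0,0,-0.987],[0,0,-0.987],[0,0,-0.987],[0,0,-0.987]]' --jaw '[0,0,0,0,0,0,0]'

```text
time: 27.22
tool_pos: [0.3915, 0.2235, 0.1807]
tool_rot: [-3.139, 0.002, 1.468]
contact_force: [0.3, -0.7, -1.7]
opening: 0.0079
grip_force: 40.0
```

```bash
cat >> h.py <<'E'
def target(L,gx):
    # L: line tuple, gx: TCP's place along the bar's x; tool pose for flush bar
    P,Q,l,y=L; M=(P+Q)/2; u=np.array([np.cos(y),np.sin(y),0]); v=np.array([-u[1],u[0],0])
    return M-u*.0092-v*gx, np.pi/2+y
E
python3 - <<'E'
from h import *
im,cam=grab('wrist');st=telemetry.observe();print(st['time'],st['tool_pos'],st['tool_rot'],st['qpos'].round(2)); np.save('w6.npy',im)
for L in greenlines(im,cam):
    p,y=target(L,.0023); print('TCP',p.round(4),y.round(4))
t,tc=grab('top');greenlines(t,tc)
E
```

```text
27.2667 [0.39193394 0.22214224 0.18071394] [-3.13931387e+00  2.63539164e-03  1.46666835e+00] [ 0.35  0.26  1.79 -0.    1.1   0.45]
line [389.  142.8] [381.6 267.2] wid 6.3 [0.4672 0.2879 0.014 ] [0.4544 0.1708 0.014 ] len 0.1178 yaw -0.109
TCP [0.4514 0.2281 0.014 ] 1.4618
```

Emit:
apply_moves --delta_pos '[[0.096,-0.012,-0.1],[0.096,-0.012,-0.2],[0.096,-0.012,-0.28],[0.096,-0.012,-0.34],[0.096,-0.012,-0.38],[0.096,-0.012,-0.397],[0.096,-0.012,-0.397],[0.096,-0.012,-0.397]]' --dr '[[0,0,-0.01],[0,0,-0.01],[0,0,-0.01],[0,0,-0.01],[0,0,-0.01],[0,0,-0.01],[0,0,-0.01],[0,0,-0.01]]' --jaw '[0,0,0,0,0,0,0,0]'

```text
time: 27.98
tool_pos: [0.4314, 0.2159, 0.0229]
tool_rot: [-3.141, 0.002, 1.456]
contact_force: [-0.1, -0.9, -2.3]
opening: 0.008
grip_force: 40.0
```

Run:
```python
from h import *
im,cam=grab('wrist');im,cam=grab('wrist');st=telemetry.observe();print(st['time'],st['tool_pos'],st['tool_rot'],st['contact_force'])
for L in greenlines(im,cam):
    p,y=target(L,.0023); print('TCP',p.round(4),y.round(4))
```

```text
28.0833 [0.43145775 0.21652637 0.02326374] [-3.14157662e+00  1.02410154e-03  1.45658955e+00] [ 0.83722268 -0.16701875 -1.66159514]
line [370.3 126.8] [365.1 267.2] wid 12.8 [0.4671 0.2886 0.014 ] [0.4596 0.2214 0.014 ] len 0.0676 yaw -0.112
TCP [0.4539 0.2538 0.014 ] 1.4588
```

Emit:
apply_moves --delta_pos '[[0.02,-0.002,0],[0.035,-0.004,-0.002],[0.042,-0.005,-0.003],[0.047,-0.006,-0.003],[0.047,-0.006,-0.003],[0.047,-0.006,-0.003]]' --dr '[[0,0,0.01],[0,0,0.01],[0,0,0.01],[0,0,0.01],[0,0,0.01],[0,0,0.01]]' --jaw '[0,0,0,0,0,0]'

```text
time: 28.58
tool_pos: [0.4481, 0.2148, 0.0212]
tool_rot: [-3.137, 0.002, 1.463]
contact_force: [-4.1, 1.0, -0.4]
opening: 0.0078
grip_force: 40.0
```

Emit:
apply_moves --delta_pos '[[0.003,0,0],[0.006,-0.001,0],[0.006,-0.001,0],[0.006,-0.001,0]]' --dr '[[0,0,0],[0,0,0],[0,0,0],[0,0,0]]' --jaw '[0,0,0,0]'

```text
time: 28.92
tool_pos: [0.4492, 0.2144, 0.021]
tool_rot: [-3.135, 0.003, 1.463]
contact_force: [-8.3, 2.2, 1.5]
opening: 0.0077
grip_force: 40.0
```

Emit:
apply_moves --delta_pos '[[-0.005,0,0],[-0.005,0,0],[-0.005,0,0]]' --dr '[[0,0,0],[0,0,0],[0,0,0]]' --jaw '[0,0,0]'

```text
time: 29.17
tool_pos: [0.4492, 0.2145, 0.0213]
tool_rot: [-3.139, 0.002, 1.463]
contact_force: [-4.0, 1.0, -2.9]
opening: 0.0074
grip_force: 40.0
```

Emit:
apply_moves --delta_pos '[[0,0,0],[0,0,0],[0,0,0],[0,0,0],[0,0,0],[0,0,0]]' --dr '[[0,0,0],[0,0,0],[0,0,0],[0,0,0],[0,0,0],[0,0,0]]' --jaw '[0.08,0.16,0.25,0.3,0.3,0.3]'

```text
time: 29.67
tool_pos: [0.4503, 0.2146, 0.0218]
tool_rot: [3.142, 0.001, 1.462]
contact_force: [0.2, -0.4, -0.3]
opening: 0.027
grip_force: 0.0
```

Emit:
apply_moves --delta_pos '[[0,0,0.05],[0,0,0.12],[0,0,0.2],[0,0,0.3],[0,0,0.4],[0,-0.08,0.5],[0,-0.15,0.55],[0,-0.15,0.55]]' --dr '[[0,0,0],[0,0,0],[0,0,0],[0,0,0],[0,0,0],[0,0,0],[0,0,0],[0,0,0]]' --jaw '[0.3,0.3,0.3,0.3,0.3,0.6,0.6,0.6]'

```text
time: 30.33
tool_pos: [0.4521, 0.1516, 0.2471]
tool_rot: [3.133, 0.001, 1.461]
contact_force: [0.5, 0.5, 0.9]
opening: 0.0431
grip_force: 0.0
```

```bash
cat >> h.py <<'E'
def gap(im,cam,L):
    # profile from plate line toward robot at several spots: print run colours (height 14 mm plane)
    P,Q,l,y=L; u=np.array([np.cos(y),np.sin(y),0])
    for f in(.2,.5,.8):
        M=Q+(P-Q)*f; s=np.arange(-.045,.006,.001)
        print(round(f,1),[int(im[tuple(np.clip(np.round(proj(cam,M+u*k)),0,[639,479]).astype(int)[::-1])].astype(int).mean()) for k in s])
E
python3 - <<'E'
from h import *
im,cam=grab('wrist');im,cam=grab('wrist');st=telemetry.observe();print(st['time'],st['tool_pos'],st['tool_rot']); np.save('w7.npy',im); save('w7.png',im)
for L in greenlines(im,cam): gap(im,cam,L)
bands(im,cam)
E
```

```text
30.4333 [0.45033912 0.15379648 0.24275782] [3.13971432e+00 4.20636902e-04 1.46028768e+00]
line [312.5  80. ] [312.5 217. ] wid 5.0 [0.468  0.2878 0.014 ] [0.4521 0.145  0.014 ] len 0.1437 yaw -0.1111
0.2 [186, 185, 181, 177, 176, 178, 178, 181, 184, 184, 183, 165, 166, 165, 166, 162, 162, 163, 166, 171, 171, 168, 162, 166, 167, 165, 165, 166, 165, 171, 151, 20, 29, 31, 32, 30, 30, 30, 28, 33, 140, 213, 202, 107, 112, 114, 114, 113, 110, 169, 200]
0.5 [180, 181, 182, 185, 188, 188, 188, 187, 188, 187, 182, 139, 106, 109, 110, 110, 109, 110, 112, 113, 113, 123, 169, 166, 172, 167, 167, 171, 173, 170, 173, 174, 174, 174, 175, 175, 175, 175, 176, 109, 200, 207, 178, 114, 118, 118, 118, 118, 116, 190, 203]
0.8 [181, 185, 190, 191, 188, 188, 184, 184, 184, 186, 180, 166, 168, 168, 170, 168, 170, 168, 169, 170, 171, 168, 166, 170, 169, 164, 164, 168, 171, 171, 134, 88, 92, 92, 92, 98, 98, 98, 96, 76, 206, 201, 153, 119, 122, 122, 122, 122, 120, 192, 196]
band [393.3   9.4] [375   0  52  20] [19. 51.] [0.5457 0.3315 0.05  ]
band [632.5  56.7] [624  24  16  51] [50. 15.] [0.7646 0.2688 0.05  ]
band [302.3  87.5] [298  66   9  44] [43.  8.] [0.4569 0.2759 0.05  ]
band [177.4 156.6] [147  69  55 148] [ 43.2 147.7] [0.3273 0.2266 0.05  ]
band [303.3 174.4] [300 154   8  40] [39.  7.] [0.4484 0.1957 0.05  ]
band [471.9 218.6] [470 175   5  90] [ 3.4 89. ] [0.6164 0.1317 0.05  ]
band [576.  213.2] [544 197  76  34] [28.7 77.2] [0.7235 0.1254 0.05  ]
band [500.6 224.3] [493 209  14  31] [30. 13.] [0.6461 0.1223 0.05  ]
```

b2 measures as flush on mount_1 (x ≈ -54 mm, 0.005 rad, about 1 mm off centre). Now b3.

Emit:
apply_moves --delta_pos '[[0.016,-0.35,0],[0.016,-0.35,0],[0.016,-0.35,0],[0.016,-0.35,0],[0.016,-0.35,0]]' --dr '[[0,0,0.76],[0,0,0.76],[0,0,0.76],[0,0,0.76],[0,0,0.76]]' --jaw '[0.6,0.6,0.6,0.6,0.6]'

```text
time: 30.85
tool_pos: [0.4559, 0.0108, 0.2399]
tool_rot: [-3.137, 0.002, 1.842]
contact_force: [-0.0, 0.2, -0.4]
opening: 0.055
grip_force: 0.0
```

Emit:
apply_moves --delta_pos '[[0.016,-0.35,0],[0.016,-0.35,0],[0.016,-0.35,0],[0.016,-0.35,0],[0.016,-0.35,0]]' --dr '[[0,0,0.76],[0,0,0.76],[0,0,0.76],[0,0,0.76],[0,0,0.76]]' --jaw '[0.6,0.6,0.6,0.6,0.6]'

```text
time: 31.27
tool_pos: [0.4627, -0.1289, 0.2399]
tool_rot: [-3.138, 0.001, 2.221]
contact_force: [-0.1, -1.1, -0.3]
opening: 0.0552
grip_force: 0.0
```

Emit:
apply_moves --delta_pos '[[0.016,-0.35,0],[0.016,-0.35,0],[0.016,-0.35,0],[0.016,-0.35,0],[0.016,-0.35,0]]' --dr '[[0,0,0.76],[0,0,0.76],[0,0,0.76],[0,0,0.76],[0,0,0.76]]' --jaw '[0.6,0.6,0.6,0.6,0.6]'

```text
time: 31.68
tool_pos: [0.4692, -0.268, 0.2396]
tool_rot: [-3.14, -0.0, 2.6]
contact_force: [-0.2, 0.6, -0.5]
opening: 0.0553
grip_force: 0.0
```

Emit:
apply_moves --delta_pos '[[0.016,-0.35,-0.25],[0.016,-0.35,-0.25],[0.016,-0.35,-0.25],[0.016,-0.35,-0.25],[0.016,-0.35,-0.25],[0.016,-0.35,-0.25],[0.016,-0.35,-0.25]]' --dr '[[0,0,0.76],[0,0,0.76],[0,0,0.76],[0,0,0.76],[0,0,0.76],[0,0,0.76],[0,0,0.76]]' --jaw '[0.6,0.6,0.6,0.6,0.6,0.6,0.6]'

```text
time: 32.27
tool_pos: [0.4759, -0.4033, 0.1408]
tool_rot: [3.141, -0.0, 2.982]
contact_force: [-0.4, 1.9, 1.0]
opening: 0.0552
grip_force: 0.0
```

Run:
```python
from h import *
im,cam=grab('wrist');st=telemetry.observe();print(st['time'],st['tool_pos'],st['tool_rot'])
bands(im,cam)
```

```text
32.3167 [ 0.47622931 -0.40342021  0.14193771] [-3.14109577e+00  1.55171491e-03  2.98300222e+00]
band [312.    5.4] [305   0  17  13] [ 3.1 19.4] [ 0.3243 -0.3805  0.05  ]
band [310.  158.5] [305 130  11  58] [57. 10.] [ 0.4167 -0.3968  0.05  ]
band [310.5 253.5] [306 243  10  22] [21.  9.] [ 0.4848 -0.4076  0.05  ]
```

Emit:
apply_moves --delta_pos '[[0,-0.006,-0.1],[0,-0.006,-0.2],[0,-0.006,-0.27],[0,-0.006,-0.302],[0,-0.006,-0.302],[0,-0.006,-0.302],[0,-0.006,-0.302]]' --dr '[[0,0,0],[0,0,0],[0,0,0],[0,0,0],[0,0,0],[0,0,0],[0,0,0]]' --jaw '[0.6,0.6,0.6,0.6,0.6,0.6,0.6]'

```text
time: 32.9
tool_pos: [0.4768, -0.4086, 0.0236]
tool_rot: [-3.138, 0.005, 2.983]
contact_force: [-0.4, -0.4, -0.1]
opening: 0.0551
grip_force: 0.0
```

Emit:
apply_moves --delta_pos '[[0,0,0],[0,0,0],[0,0,0],[0,0,0],[0,0,0],[0,0,0],[0,0,0],[0,0,0]]' --dr '[[0,0,0],[0,0,0],[0,0,0],[0,0,0],[0,0,0],[0,0,0],[0,0,0],[0,0,0]]' --jaw '[0,0,0,0,0,0,0,0]'

```text
time: 33.57
tool_pos: [0.4752, -0.4076, 0.0207]
tool_rot: [-3.141, 0.001, 2.983]
contact_force: [-0.3, 0.2, 1.2]
opening: 0.0078
grip_force: 40.0
```

Run:
```python
from h import *
im,cam=grab('wrist');st=telemetry.observe();print(st['time'],st['tool_pos'],st['tool_rot'],st['opening'])
bands(im,cam)
```

```text
33.6167 [ 0.47523396 -0.4075891   0.020648  ] [-3.14085580e+00  1.12466369e-03  2.98258195e+00] 0.00796645220790689
band [313.5 165. ] [303 110  22 111] [110.  21.] [ 0.4159 -0.3987  0.05  ]
band [278. 137.] [262 135  33   5] [ 4. 32.] [ 0.4044 -0.4096  0.05  ]
band [280.2 238.5] [265 237  31   4] [ 3. 30.] [ 0.4409 -0.4155  0.05  ]
```

Emit:
apply_moves --delta_pos '[[0,0,0.08],[0,0,0.16],[0,0,0.25],[0,0,0.34],[0,0,0.4],[0,0,0.4]]' --dr '[[0,0,0],[0,0,0],[0,0,0],[0,0,0],[0,0,0],[0,0,0]]' --jaw '[0,0,0,0,0,0]'

```text
time: 34.12
tool_pos: [0.4771, -0.4098, 0.1869]
tool_rot: [-3.134, 0.01, 2.983]
contact_force: [0.7, -0.9, -2.0]
opening: 0.0079
grip_force: 40.0
```

Emit:
apply_moves --delta_pos '[[-0.088,0.33,0],[-0.088,0.33,0],[-0.088,0.33,0],[-0.088,0.33,0],[-0.088,0.33,0]]' --dr '[[0,0,-0.94],[0,0,-0.94],[0,0,-0.94],[0,0,-0.94],[0,0,-0.94]]' --jaw '[0,0,0,0,0]'

```text
time: 34.53
tool_pos: [0.4386, -0.2721, 0.1796]
tool_rot: [-3.141, -0.003, 2.511]
contact_force: [-0.1, -0.7, -2.7]
opening: 0.0075
grip_force: 40.0
```

Emit:
apply_moves --delta_pos '[[-0.088,0.33,0],[-0.088,0.33,0],[-0.088,0.33,0],[-0.088,0.33,0],[-0.088,0.33,0]]' --dr '[[0,0,-0.94],[0,0,-0.94],[0,0,-0.94],[0,0,-0.94],[0,0,-0.94]]' --jaw '[0,0,0,0,0]'

```text
time: 34.95
tool_pos: [0.4039, -0.1417, 0.1801]
tool_rot: [-3.139, -0.0, 2.043]
contact_force: [-0.5, 0.9, -1.5]
opening: 0.0079
grip_force: 40.0
```

Emit:
apply_moves --delta_pos '[[-0.088,0.33,0],[-0.088,0.33,0],[-0.088,0.33,0],[-0.088,0.33,0],[-0.088,0.33,0],[-0.088,0.33,0],[-0.088,0.33,0]]' --dr '[[0,0,-0.94],[0,0,-0.94],[0,0,-0.94],[0,0,-0.94],[0,0,-0.94],[0,0,-0.94],[0,0,-0.94]]' --jaw '[0,0,0,0,0,0,0]'

```text
time: 35.53
tool_pos: [0.3708, -0.0129, 0.1807]
tool_rot: [-3.141, 0.002, 1.576]
contact_force: [0.7, -0.6, -2.0]
opening: 0.0076
grip_force: 40.0
```

Run:
```python
from h import *
im,cam=grab('wrist');im,cam=grab('wrist');st=telemetry.observe();print(st['time'],st['tool_pos'],st['tool_rot'],st['qpos'].round(2))
greenlines(im,cam)
t,tc=grab('top');H=hsv(t).astype(int);g=(H[...,0]>45)&(H[...,0]<75)&(H[...,1]>120)
for c,b,_ in blobs(g,20): print(c,b)
```

```text
35.6333 [ 0.37053849 -0.0131091   0.18061445] [-3.14053303e+00  1.85348000e-03  1.57382475e+00] [-0.24  0.11  1.98 -0.    1.06 -0.24]
line [387.1 141.8] [380.2 267.1] wid 6.4 [0.4377 0.0597 0.014 ] [ 0.4377 -0.059   0.014 ] len 0.1187 yaw 0.0001
[239.1 185.7] [236 177   8  19 130]
[ 61.5 224.7] [   0  189  106   75 1976]
[204.3 256.4] [200 255  11   3  21]
[586.  264.5] [574 254  25  22 434]
[231.7 258.9] [223 258  20   3  34]
```

Emit:
apply_moves --delta_pos '[[0.095,0.001,-0.1],[0.095,0.001,-0.2],[0.095,0.001,-0.28],[0.095,0.001,-0.34],[0.095,0.001,-0.38],[0.095,0.001,-0.398],[0.095,0.001,-0.398],[0.095,0.001,-0.398]]' --dr '[[0,0,0],[0,0,0],[0,0,0],[0,0,0],[0,0,0],[0,0,0],[0,0,0],[0,0,0]]' --jaw '[0,0,0,0,0,0,0,0]'

```text
time: 36.35
tool_pos: [0.4083, -0.0122, 0.0215]
tool_rot: [-3.141, 0.002, 1.573]
contact_force: [-0.2, 0.9, -3.1]
opening: 0.0077
grip_force: 40.0
```

Emit:
apply_moves --delta_pos '[[0.02,0,0],[0.035,0,0],[0.043,0,-0.001],[0.048,0,-0.001],[0.048,0,-0.001],[0.048,0,-0.001]]' --dr '[[0,0,0],[0,0,0],[0,0,0],[0,0,0],[0,0,0],[0,0,0]]' --jaw '[0,0,0,0,0,0]'

```text
time: 36.85
tool_pos: [0.4266, -0.0114, 0.0211]
tool_rot: [-3.14, 0.001, 1.573]
contact_force: [-2.6, -0.4, -2.2]
opening: 0.0075
grip_force: 40.0
```

Emit:
apply_moves --delta_pos '[[0.004,0,0],[0.008,0,0],[0.008,0,0],[0.008,0,0]]' --dr '[[0,0,0],[0,0,0],[0,0,0],[0,0,0]]' --jaw '[0,0,0,0]'

```text
time: 37.18
tool_pos: [0.4273, -0.011, 0.0207]
tool_rot: [-3.135, 0.001, 1.573]
contact_force: [-8.0, -0.9, 2.0]
opening: 0.0076
grip_force: 40.0
```

Emit:
apply_moves --delta_pos '[[-0.004,0,0],[-0.004,0,0],[-0.004,0,0]]' --dr '[[0,0,0],[0,0,0],[0,0,0]]' --jaw '[0,0,0]'

```text
time: 37.43
tool_pos: [0.4273, -0.0112, 0.0209]
tool_rot: [-3.138, 0.001, 1.573]
contact_force: [-5.7, 0.5, -1.8]
opening: 0.0078
grip_force: 40.0
```

Emit:
apply_moves --delta_pos '[[0,0,0],[0,0,0],[0,0,0],[0,0,0],[0,0,0],[0,0,0]]' --dr '[[0,0,0],[0,0,0],[0,0,0],[0,0,0],[0,0,0],[0,0,0]]' --jaw '[0.08,0.16,0.25,0.3,0.3,0.3]'

```text
time: 37.93
tool_pos: [0.4292, -0.0116, 0.0215]
tool_rot: [3.141, 0.002, 1.573]
contact_force: [0.5, -0.1, 0.0]
opening: 0.0274
grip_force: 0.0
```

Emit:
apply_moves --delta_pos '[[0,0,0.05],[0,0,0.12],[0,0,0.2],[0,0,0.3],[0,0,0.4],[0.02,-0.1,0.5],[0.03,-0.18,0.58],[0.03,-0.18,0.58]]' --dr '[[0,0,0],[0,0,0],[0,0,0],[0,0,0],[0,0,0],[0,0,0],[0,0,0],[0,0,0]]' --jaw '[0.3,0.3,0.3,0.3,0.3,0.6,0.6,0.6]'

```text
time: 38.6
tool_pos: [0.4423, -0.0862, 0.2574]
tool_rot: [3.136, 0.005, 1.572]
contact_force: [1.3, 0.2, -1.0]
opening: 0.0431
grip_force: 0.0
```

```bash
cat >> h.py <<'E'
def relate(im,cam):
    from io import StringIO
    H=hsv(im).astype(int); m=(H[...,2]<45); m[265:]=0
    pts=[]
    for c,b,k in blobs(m,60):
        r=cv2.minAreaRect(np.argwhere(k)[:,::-1].astype(np.float32)); pts.append(onz(cam,c,.05)) if 3<max(r[1])/max(min(r[1]),1)<9 else 0
    for P,Q,l,y in greenlines(im,cam):
        M=(P+Q)/2;u=np.array([np.cos(y),np.sin(y)]);v=np.array([-u[1],u[0]])
        q=[((p-M)[:2]@u-.0448,(p-M)[:2]@v) for p in pts if abs((p-M)[:2]@u)<.03 and abs((p-M)[:2]@v)<.1]
        print('  bands in mount frame mm',(np.array(q)*1000).round(1).tolist())
E
python3 - <<'E'
from h import *
im,cam=grab('wrist');im,cam=grab('wrist');st=telemetry.observe();print(st['time'],st['tool_pos'],st['tool_rot'])
relate(im,cam)
E
```

```text
38.7 [ 0.44219175 -0.0857332   0.25582237] [3.13656101 0.00420496 1.57000538]
line [306.5  69. ] [306.5 204. ] wid 5.0 [0.439  0.0597 0.014 ] [ 0.4384 -0.0842  0.014 ] len 0.1439 yaw -0.0043
  bands in mount frame mm [[-55.1, 61.2], [-54.9, -19.5]]
```

Emit:
apply_moves --delta_pos '[[0.02,0.54,0.02],[0.02,0.54,0.02],[0.02,0.54,0.02],[0.02,0.54,0.02],[0.02,0.54,0.02],[0.02,0.54,0.02],[0.02,0.54,0.02],[0.02,0.54,0.02]]' --dr '[[0,0,0],[0,0,0],[0,0,0],[0,0,0],[0,0,0],[0,0,0],[0,0,0],[0,0,0]]' --jaw '[1,1,1,1,1,1,1,1]'

```text
time: 39.37
tool_pos: [0.4477, 0.1328, 0.2601]
tool_rot: [-3.138, 0.002, 1.575]
contact_force: [0.5, -1.1, 0.1]
opening: 0.0917
grip_force: 0.0
```

Run:
```python
from h import *
im,cam=grab('wrist');im,cam=grab('wrist');st=telemetry.observe();print(st['time'],st['tool_pos'],st['tool_rot'])
relate(im,cam)
```

```text
39.4667 [0.44812068 0.13146727 0.26051941] [-3.13907711e+00  2.01224168e-03  1.57162099e+00]
line [332.5  61.8] [317.4 197.2] wid 5.3 [0.4682 0.2879 0.014 ] [0.4531 0.1441 0.014 ] len 0.1445 yaw -0.1049
line [305. 266.] [305. 298.] wid 4.0 [0.4384 0.0597 0.014 ] [0.4382 0.0174 0.014 ] len 0.0423 yaw -0.0033
line [305.5 331. ] [305.5 361. ] wid 3.0 [ 0.4387 -0.0285  0.014 ] [ 0.4386 -0.0724  0.014 ] len 0.0439 yaw -0.0029
  bands in mount frame mm [[-54.9, 59.2], [-54.9, -20.7]]
  bands in mount frame mm []
  bands in mount frame mm []
```

Both bars flush. I'll retreat clear of the mounts, wait in case one gets knocked, and check again.

Emit:
apply_moves --delta_pos '[[-0.1,-0.6,0.05],[-0.1,-0.6,0.05],[-0.1,-0.6,0.05],[-0.1,-0.6,0.05],[-0.1,-0.6,0.05],[-0.1,-0.6,0.05],[-0.1,-0.6,0.05],[-0.1,-0.6,0.05]]' --dr '[[0,0,0],[0,0,0],[0,0,0],[0,0,0],[0,0,0],[0,0,0],[0,0,0],[0,0,0]]' --jaw '[1,1,1,1,1,1,1,1]'

```text
time: 40.13
tool_pos: [0.4075, -0.1103, 0.2811]
tool_rot: [-3.14, 0.001, 1.565]
contact_force: [0.2, 0.5, -0.4]
opening: 0.0915
grip_force: 0.0
```

Emit:
apply_moves --delta_pos '[[-0.27,-0.72,0.05],[-0.27,-0.72,0.05],[-0.27,-0.72,0.05],[-0.27,-0.72,0.05],[-0.27,-0.72,0.05],[-0.27,-0.72,0.05],[-0.27,-0.72,0.05],[-0.27,-0.72,0.05]]' --dr '[[0,0,-0.8],[0,0,-0.8],[0,0,-0.8],[0,0,-0.8],[0,0,-0.8],[0,0,-0.8],[0,0,-0.8],[0,0,-0.8]]' --jaw '[1,1,1,1,1,1,1,1]'

```text
time: 40.8
tool_pos: [0.2987, -0.3989, 0.3008]
tool_rot: [-3.14, 0.003, 1.17]
contact_force: [0.1, 1.0, -0.3]
opening: 0.0917
grip_force: 0.0
```

```bash
cat > chk.py <<'E'
from h import *
import sys
def gl():
    t,tc=grab('top');H=hsv(t).astype(int);g=(H[...,0]>45)&(H[...,0]<75)&(H[...,1]>110);g[:,:180]=0;g[:,350:]=0;g[:230]=0;g[290:]=0
    return t,tc,[(c.tolist(),b.tolist()) for c,b,_ in blobs(g,8)]
n=int(sys.argv[1])
for i in range(n): t,tc,o=gl()
print(telemetry.observe()['time'],telemetry.observe()['tool_pos'],o)
np.save('topc.npy',t)
E
python3 chk.py 60
```

```text
43.8 [ 0.30047003 -0.3954589   0.30114279] [([204.8, 256.2], [200, 255, 12, 3, 21]), ([228.4, 258.4], [213, 257, 30, 4, 46]), ([246.6, 259.9], [244, 259, 7, 2, 8]), ([305.0, 265.3], [282, 264, 46, 3, 75])]
```

Emit:
apply_moves --delta_pos '[[0,0,0],[0,0,0],[0,0,0],[0,0,0],[0,0,0],[0,0,0],[0,0,0],[0,0,0]]' --dr '[[0,0,0],[0,0,0],[0,0,0],[0,0,0],[0,0,0],[0,0,0],[0,0,0],[0,0,0]]' --jaw '[1,1,1,1,1,1,1,1]'

```text
time: 44.47
tool_pos: [0.3005, -0.3955, 0.3012]
tool_rot: [-3.14, 0.001, 1.173]
contact_force: [-0.1, -0.9, 0.6]
opening: 0.0916
grip_force: 0.0
```

Emit:
apply_moves --delta_pos '[[0,0,0],[0,0,0],[0,0,0],[0,0,0],[0,0,0],[0,0,0],[0,0,0],[0,0,0]]' --dr '[[0,0,0],[0,0,0],[0,0,0],[0,0,0],[0,0,0],[0,0,0],[0,0,0],[0,0,0]]' --jaw '[1,1,1,1,1,1,1,1]'

```text
time: 45.13
tool_pos: [0.3005, -0.3955, 0.3012]
tool_rot: [-3.14, 0.001, 1.173]
contact_force: [0.3, -0.9, -0.7]
opening: 0.0922
grip_force: 0.0
```

Emit:
apply_moves --delta_pos '[[0,0,0],[0,0,0],[0,0,0],[0,0,0],[0,0,0],[0,0,0],[0,0,0],[0,0,0]]' --dr '[[0,0,0],[0,0,0],[0,0,0],[0,0,0],[0,0,0],[0,0,0],[0,0,0],[0,0,0]]' --jaw '[1,1,1,1,1,1,1,1]'

```text
time: 45.8
tool_pos: [0.3005, -0.3954, 0.3011]
tool_rot: [-3.14, 0.001, 1.173]
contact_force: [-0.2, 0.2, -0.2]
opening: 0.0914
grip_force: 0.0
```

Emit:
apply_moves --delta_pos '[[0,0,0],[0,0,0],[0,0,0],[0,0,0],[0,0,0],[0,0,0],[0,0,0],[0,0,0]]' --dr '[[0,0,0],[0,0,0],[0,0,0],[0,0,0],[0,0,0],[0,0,0],[0,0,0],[0,0,0]]' --jaw '[1,1,1,1,1,1,1,1]'

```text
time: 46.47
tool_pos: [0.3005, -0.3955, 0.3011]
tool_rot: [-3.14, 0.001, 1.173]
contact_force: [0.5, -0.5, -0.5]
opening: 0.0916
grip_force: 0.0
```

Emit:
apply_moves --delta_pos '[[0,0,0],[0,0,0],[0,0,0],[0,0,0],[0,0,0],[0,0,0],[0,0,0],[0,0,0]]' --dr '[[0,0,0],[0,0,0],[0,0,0],[0,0,0],[0,0,0],[0,0,0],[0,0,0],[0,0,0]]' --jaw '[1,1,1,1,1,1,1,1]'

```text
time: 47.13
tool_pos: [0.3005, -0.3955, 0.3011]
tool_rot: [-3.14, 0.001, 1.173]
contact_force: [-0.2, -0.3, -0.3]
opening: 0.0915
grip_force: 0.0
```

Emit:
apply_moves --delta_pos '[[0,0,0],[0,0,0],[0,0,0],[0,0,0],[0,0,0],[0,0,0],[0,0,0],[0,0,0]]' --dr '[[0,0,0],[0,0,0],[0,0,0],[0,0,0],[0,0,0],[0,0,0],[0,0,0],[0,0,0]]' --jaw '[1,1,1,1,1,1,1,1]'

```text
time: 47.8
tool_pos: [0.3005, -0.3954, 0.3011]
tool_rot: [-3.14, 0.001, 1.173]
contact_force: [-0.2, 0.3, 0.7]
opening: 0.0918
grip_force: 0.0
```

Emit:
apply_moves --delta_pos '[[0,0,0],[0,0,0],[0,0,0],[0,0,0],[0,0,0],[0,0,0],[0,0,0],[0,0,0]]' --dr '[[0,0,0],[0,0,0],[0,0,0],[0,0,0],[0,0,0],[0,0,0],[0,0,0],[0,0,0]]' --jaw '[1,1,1,1,1,1,1,1]'

```text
time: 48.47
tool_pos: [0.3005, -0.3955, 0.3012]
tool_rot: [-3.14, 0.001, 1.173]
contact_force: [0.7, 1.0, 1.0]
opening: 0.0921
grip_force: 0.0
```

```bash
python3 chk.py 15
python3 - <<'E'
from h import *
t=np.load('topc.npy');save('fin.png',cv2.resize(t[125:285,120:360],(780,520),interpolation=cv2.INTER_CUBIC))
E
```

```text
49.2167 [ 0.30046895 -0.39546922  0.30112454] [([223.1, 258.0], [200, 255, 52, 6, 80]), ([307.1, 265.2], [282, 264, 52, 4, 85])]
```

View pics/fin.png

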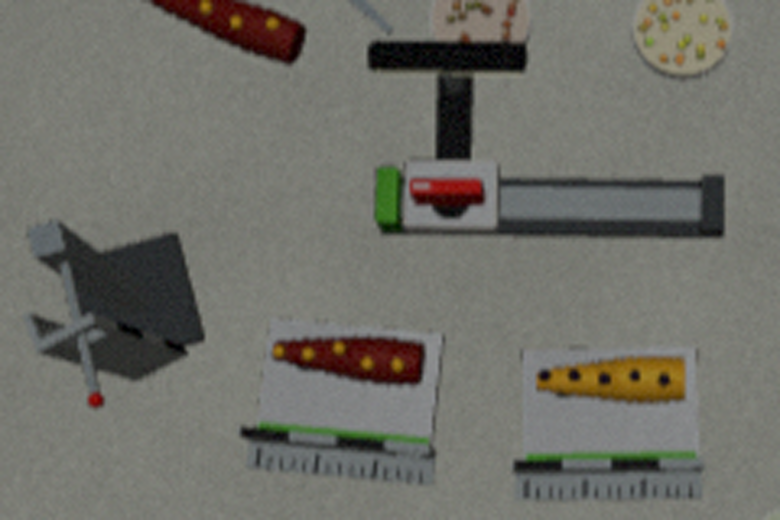

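The last picture shows both bars flush along the green lines (rows 435 and 465), the third hanging mid-peg at px (75,330), and the carriage against the green stop with its knob clamped. Handing in.

```bash
python3 -c "
from cell import job
print(job.hand_in())"
```

```text
the job is handed in; nothing more can be done
None
```

I handed the job in: a bar is flush along the front edge of both mounted ears (each within about 1 mm in the last check), the third hangs still on the peg, and the lamp is clamped against the green stop; no ear was knocked and no verdict came back.

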